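# Impact-test a lacquer sample with the spring striker

### The arm

A 7-joint arm with a two-finger parallel gripper is mounted at the origin on the work surface. World frame = base frame: x ahead of the robot, y to its left, z up, the work surface at z = 0. Lengths are in m, angles in rad, forces in N, time in s.
With the tool pointing down it reaches from about 0.375 to 0.925 m from the base axis. Payload 3.1 kg.
Tool frame: the origin (TCP) lies at the very end of the fingers, on their centre line; the grasp point (between the pads) lies 19 mm behind it (env.grasp_offset is the z of the grasp point in the tool frame, in m); z points along the fingers, y is the direction in which the jaws open and shut (so a half turn about z gives the same grasp; the last joint's range is limited). The gripper opens to 85 mm and grips with 20 to 120 N. Pads are 22 mm wide; open, the fingers measure 114 mm over their backs; the gripper's body (76 mm by 85 mm) begins 54 mm behind the grasp point. The pads swing forward as they close: fully open they stand 13 mm farther back than shut.
Start: joints at [-1.244, 0.383, 0.044, 1.598, -0.018, 1.161, -0.05], TCP at [0.268, 0.592, 0.231] pointing down, gripper open.
Joint ranges: [-2.61, 2.61], [-0.41, 2.15], [-1.48, 1.57], [0, 2.5], [-1.57, 4.71], [0.05, 1.97], [-2.85, 2.85]. Speed limits (rad/s): [2.79, 2.79, 3.14, 3.14, 3.14, 3.14, 3.14].

### API

Orientations are given as a unit quaternion [w, x, y, z].
In Python, from plant import env, cams gives the robot as it stands. The module is installed in compiled form; this text tells all that it offers.
- The arm moves only by the tool drive_tool, never from a script. Its argument "commands" is a list of rows, each an object with "hand": the finger opening in mm, from 0 to 85.4; "offset": the shift along the tool's x, y, z in units of 30 mm (1.0 is 30 mm), a list of three; "twist": the turn about the tool's z in degrees. A call has 1 to 8 rows; each row is the pose to reach, as a shift and turn from the pose measured when the call began, along the tool's axes at that moment; what a row does not reach only later rows make up. A row lasts 1/10 s, in which the tool goes at most 50 mm and 8.59 degrees, less where a joint would pass 70% of its speed; a pose out of reach is approached as far as the arm can. A call with a gripper value outside its range is refused whole. The fingers move at their own pace and stop on an object; "force" is the grip in N (left out, the last holds). Time passes only in rows, so rows that repeat a pose let the fingers close. It gives the time, the measured TCP pose, the force and the opening at its end, in the units of the state.
- env.observe(): the state, without advancing time (a new reading comes with each control period).
- cams.camera(name): name is "scene" or "top"; returns a dict with "image" (480x640x3 uint8, red, green, blue), "fovy" (degrees; the focal length in pixels is half the picture's height over the tangent of half this angle, whatever the lens; pixels are square), "cx", "cy" (the principal point, pixels), "origin" and "orientation" of the camera in the world. Camera axes: x right, y up, looking along -z (the intrinsics and any distortion apply to the point x, -y, -z); pixel columns grow to the right and rows downward; lengths in m; the calibration is good to about 2 mm. A picture is of the moment at which its call begins. There is no depth.
- env.finish_job(): hands the job in, once; it reports no verdict.
The state is a dict: "time": time; "qpos": joint angles; "joint_vel": joint speeds; "joint_efforts": joint torques, N m; "tcp_pos": TCP position; "tool_rot": TCP orientation; "ft_force": force on the tool from outside, world axes, zero at the start; "wrist_torque": the same for the moment, N m; "width": finger opening in m.
Only numpy, scipy, OpenCV 4.12 (cv2) and the standard library are available. Lean on these libraries where they do the work, as an engineer would, in place of code of your own. Each camera call takes 0.05 s, during which the arm holds its last target.

### The job

Give the lacquered sample in the impact tester one blow: push the spring striker's upright post back until its sear catches, stopping as soon as you feel the sprung buffer and never forcing it, and take the hand away so that the sear alone holds the arm cocked. Then press the sear lever's paddle gently until the striker is released and drives the indenter fully home, take the hand away from the lever, and leave the jar, the brush and the loose tile where they are.

Things in the scene. Friction and masses are not known exactly. Their poses are not given: they have to be found in the camera images.
- tester: the impact tester, fixed to the table: grey base plate 270 x 340 x 12 mm, x -95 to +175 mm, y -165 to +175 mm. Its origin lies at table level on the vertical hinge axis of the striker arm; z is up; its x, y are the directions used below. Indenter guide, sample and backing (tops at most 64 mm above the table) stand up to 75 mm past the hammer on the side it strikes.
- striker (a joint): arm angle (rad): 0 resting on the proud indenter, -0.055 with it home, growing as it is cocked (anticlockwise from above). The arm points 50 degrees plus this angle from the tester's +x towards +y. The spring needs 2.5 N at the post at 0, about 8 N more per rad, plus up to 1 N of sear drag. The sear catches somewhere from 0.6 to 1.1 rad, set differently each time.
- post_mid (a point): centre of the striker's upright round steel post, 16 mm in diameter, on top of the 36 mm square hammer head, 140 mm from the hinge axis. The post rises from 62 to 120 mm above the table; this point is on its axis, 95 mm above the table, and moves with the arm.
- buffer_face (a point): face of the sprung rubber buffer beside the toothed disc, 34 mm up, fixed. The tooth meets it about 0.06 rad (8 mm at the post) after the sear has caught; from there the push at the post grows by about 3 N per mm, and the buffer bottoms after about 14 mm. Let go past the catch, the arm falls back on the sear. More than 30 N on the arm is forcing it.
- sear (a joint): sear lever angle (rad): 0 at rest, stop at 0.32, growing as the paddle is pressed. The tooth passing on its way lifts it to about 0.15; it snaps back to 0 at the catch. With the arm cocked it lets go at about 0.12 to 0.16, at 5 to 8 N on the paddle, and springs back when freed. More than 20 N on it is not gentle.
- paddle_face (a point): centre of the outer face (looks along the tester's +x) of the sear lever's paddle: upright steel plate 6 mm thick, 30 mm wide along y, top 92 mm above the table, this point at 72 mm. The lever's bar lies below it, 30 to 42 mm high; its vertical pivot is 70 mm from the paddle towards +y. Press it towards the tester's -x by about 8 to 12 mm. Free space 35 mm all round.
- indenter (a joint): travel (m) of the indenter, a steel plunger with a 22 mm head, 46 mm above the table, on which the hammer rests: 0 standing proud, 0.008 fully home against the sample. 25 N of friction holds it (it may creep under 2 mm in waiting). Only the blow should drive it, never the hand.
- jar: bystander: amber glass jar with white lid, 64 mm wide, 85 mm tall; origin at the centre of its underside
- brush: bystander: flat brush lying on the table, about 195 mm long along its x (bristles to +x), 40 mm wide, 13 mm thick; origin under its middle
- tile: bystander: loose brown lacquered sample tile 75 x 55 x 6 mm lying flat; origin at the centre of its underside

How it is judged:
By the outcome, as a careful person would: the job done as asked, in the order asked, and still so for the second after the job is handed in, with the robot touching nothing.
It also fails if it takes over 58 s, if anything falls off the work surface, if the arm or the gripper's body presses on something with over 40 N, if the wrist force passes 120 N, or if a joint passes its speed limit or range.

## Working session

There is one attempt and no reset: what is moved stays moved. The work goes in short steps, Python scripts to look and compute and a tool call to move; the robot and the scene stay as the last step left them, time stands still between calls to the robot, and variables do not carry over. Pictures are saved under pics/ and viewed, and the job is handed in when it is done.

Besides the shell and the picture viewer there is one more tool, called after "Emit:" by a JSON object that holds its "api" and its "payload". drive_tool: Moves the arm, as the interface text tells. Its arguments: {"type":"object","properties":{"commands":{"type":"array"},"force":{"type":"number"}},"required":["commands"]}

```bash
mkdir -p pics
python3 - <<'E'
from plant import env,cams
import cv2
s=env.observe(); print({k:s[k] for k in('time','tcp_pos','tool_rot','ft_force','width')})
for n in('scene','top'):
    c=cams.camera(n); cv2.imwrite(f'pics/{n}0.png',c['image'][:,:,::-1]); print(n,{k:v for k,v in c.items() if k!='image'})
E
```

```text
{'time': 0.0, 'tcp_pos': array([0.26751595, 0.59135355, 0.22988997]), 'tool_rot': array([-2.08940115e-04,  2.10799426e-01,  9.77528465e-01, -1.28755484e-03]), 'ft_force': array([ 0.31984251, -0.08035264, -0.14810254]), 'width': 0.08531458700009123}
scene {'fovy': 54.284949109282174, 'cx': 315.9743728454678, 'cy': 245.7560925404988, 'origin': array([ 1.10830841, -0.17251436,  0.90973209]), 'orientation': array([0.77524521, 0.24141192, 0.17036994, 0.55829135])}
top {'fovy': 46.95879974414002, 'cx': 326.38311684778404, 'cy': 247.9895198963911, 'origin': array([0.43213666, 0.00339594, 1.18098966]), 'orientation': array([ 0.71227103,  0.03902786, -0.05058756, -0.69899049])}
```

View pics/scene0.png

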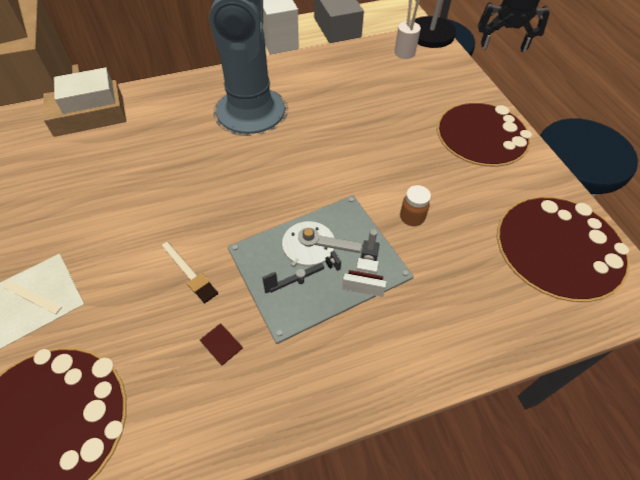

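View pics/top0.png

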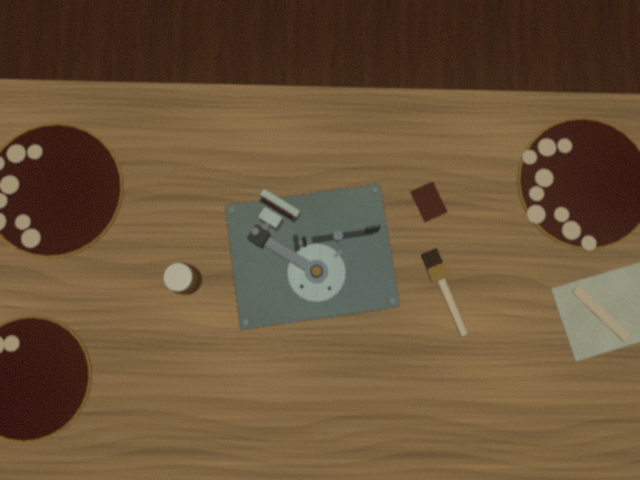

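```bash
cat > h.py <<'E'
import numpy as np
from scipy.spatial.transform import Rotation as R
def rot(q): return R.from_quat([q[1],q[2],q[3],q[0]])
def proj(c,P):
    p=rot(c['orientation']).inv().apply(np.atleast_2d(P)-c['origin'])
    f=240/np.tan(np.radians(c['fovy'])/2)
    return np.c_[c['cx']+f*p[:,0]/-p[:,2], c['cy']-f*p[:,1]/-p[:,2]]
def ray(c,uv,z):
    f=240/np.tan(np.radians(c['fovy'])/2)
    d=rot(c['orientation']).apply([(uv[0]-c['cx'])/f,-(uv[1]-c['cy'])/f,-1])
    return c['origin']+d*(z-c['origin'][2])/d[2]
E
python3 - <<'E'
from plant import env,cams
import cv2,numpy as np
from h import *
for n,b in(('scene',(220,185,200,165)),('top',(215,175,200,165))):
    c=cams.camera(n); x,y,w,h=b
    cv2.imwrite(f'pics/{n}1.png',cv2.resize(c['image'][y:y+h,x:x+w,::-1],None,fx=4,fy=4,interpolation=cv2.INTER_CUBIC)[:600])
    print(n,[ray(c,uv,.012).round(4) for uv in ({'top':[(225,206),(380,184),(399,306),(240,329)],'scene':[(412,275),(279,341),(230,248),(352,197)]}[n])])
E
```

```text
scene [array([0.6702, 0.2058, 0.012 ]), array([ 0.727 , -0.1188,  0.012 ]), array([ 0.4711, -0.163 ,  0.012 ]), array([0.4161, 0.1604, 0.012 ])]
top [array([0.6679, 0.2048, 0.012 ]), array([ 0.7236, -0.1282,  0.012 ]), array([ 0.4611, -0.1698,  0.012 ]), array([0.4073, 0.163 , 0.012 ])]
```

```bash
sleep 1
```

```text
(no output)
```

View pics/scene1.png

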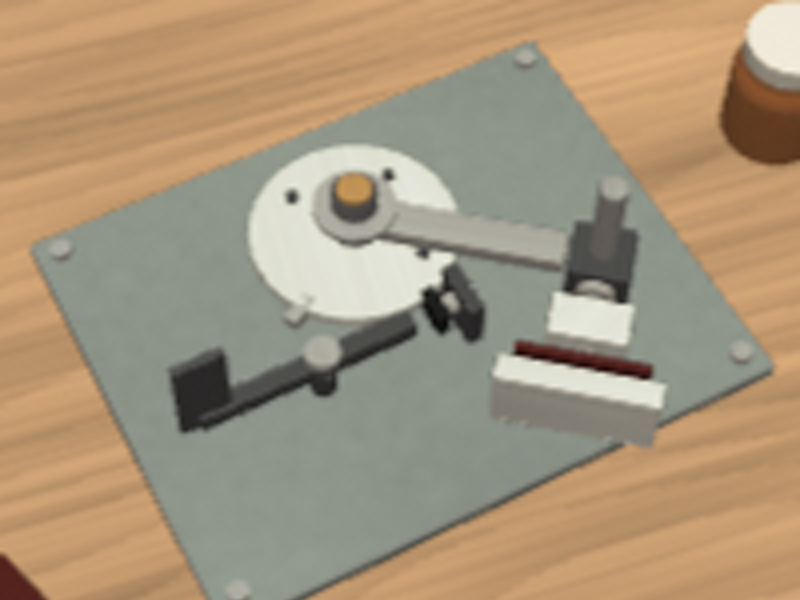

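View pics/top1.png

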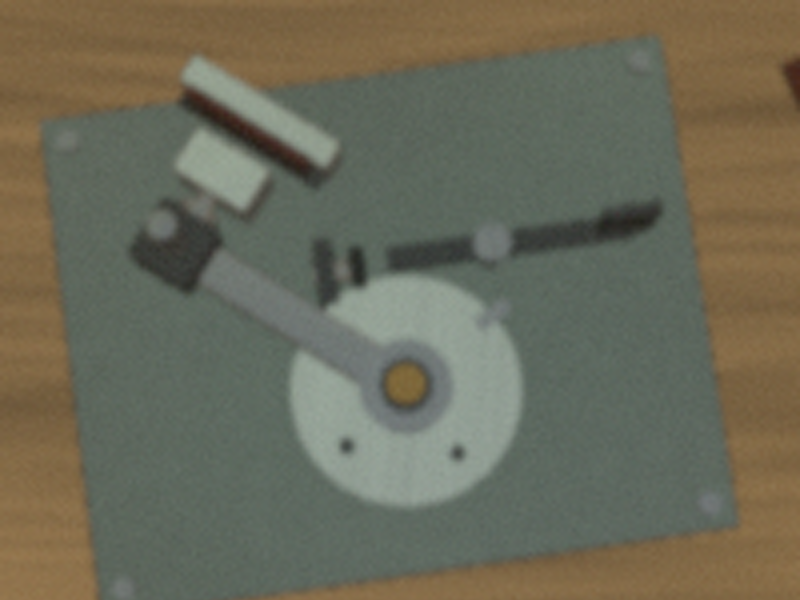

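Run:
```python
from plant import env,cams
import cv2,numpy as np
out=[]
for n,pts in(('scene',[(412,275),(279,341),(230,248),(352,197)]),('top',[(225,206),(380,184),(399,306),(240,329)])):
    im=cams.camera(n)['image']
    row=[]
    for x,y in pts:
        p=cv2.resize(im[y-12:y+12,x-12:x+12,::-1],(192,192),interpolation=cv2.INTER_CUBIC)
        for k in range(0,24,4): cv2.putText(p,'',(0,0),0,.3,0); p[:3,k*8]=255; p[k*8,:3]=255
        row.append(p)
    out.append(np.hstack(row))
cv2.imwrite('pics/corn.png',np.vstack(out))
```

```text
(no output)
```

View pics/corn.png

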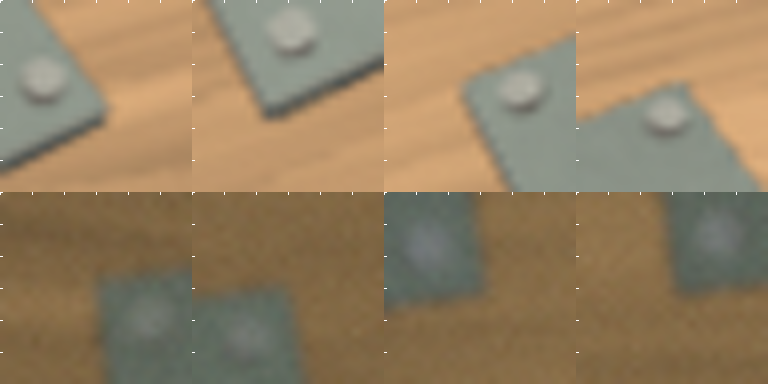

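```bash
cat >> h.py <<'E'
def proj2(c,P,k):
    f=240/np.tan(np.radians(c['fovy'])/2)
    p=proj(c,P)-[c['cx'],c['cy']]; r2=(p**2).sum(1)/f**2
    return p*(1+k*r2)[:,None]+[c['cx'],c['cy']]
def T(v,P):
    P=np.atleast_2d(np.array(P,float)); cs,sn=np.cos(v[2]),np.sin(v[2])
    return np.c_[v[0]+cs*P[:,0]-sn*P[:,1], v[1]+sn*P[:,0]+cs*P[:,1], P[:,2]]
E
python3 - <<'E'
from plant import env,cams
from h import *
from scipy.optimize import least_squares
C={n:cams.camera(n) for n in('scene','top')}
a=np.radians(50)
loc=[(.175,.175,.012),(.175,-.165,.012),(-.095,-.165,.012),(-.095,.175,.012),(.14*np.cos(a),.14*np.sin(a),.12)]
ob={'scene':[(413.2,276),(276.4,342.2),(227.9,246.8),(353.5,195.5),(373.2,231.7)],'top':[(225.1,204.5),(380,184),(399.1,306.8),(240.6,329.5),(255.5,231)]}
def res(v,k,use): return np.vstack([proj2(C[n],T(v,loc),k[i])-ob[n] for i,n in enumerate(C) if n in use])
for use in (['scene'],['top'],['scene','top']):
  for kk in (0,1):
    f=lambda p:res(p[:3],p[3:5]*kk,use).ravel()
    s=least_squares(f,[.56,.02,.17,0,0],loss='soft_l1'); print(use,s.x.round(4)); print(res(s.x[:3],s.x[3:]*kk,use).round(1).tolist())
E
```

```text
['scene'] [0.5303 0.0091 0.1613 0.     0.    ]
[[1.4, 0.2], [-0.3, 0.9], [-1.2, -0.9], [-0.3, -1.3], [0.5, -0.0]]
['scene'] [ 0.5317  0.0087  0.161  -0.3219  0.    ]
[[-0.1, 0.3], [0.3, -0.1], [-0.2, -0.4], [-0.4, -0.6], [0.3, 0.6]]
['top'] [0.5264 0.0055 0.1586 0.     0.    ]
[[-0.5, -0.2], [0.7, -0.8], [1.1, 0.4], [-0.8, 0.6], [-0.2, -0.2]]
['top'] [ 0.5261  0.0063  0.1581 -0.2909 -0.2489]
[[0.2, 0.3], [0.1, -0.2], [0.2, 0.1], [-0.2, -0.3], [-0.2, 0.0]]
['scene', 'top'] [0.5279 0.0072 0.1586 0.     0.    ]
[[0.1, -0.2], [-1.8, 0.0], [-2.2, -1.7], [-1.2, -1.7], [-0.8, -0.5], [-1.3, -0.9], [-0.1, -1.4], [0.3, -0.3], [-1.6, -0.1], [-1.0, -0.9]]
['scene', 'top'] [ 0.5281  0.0075  0.1593 -0.13   -0.2943]
[[-0.4, -0.4], [-1.3, -0.5], [-1.6, -1.6], [-1.2, -1.6], [-0.7, -0.5], [-0.2, -0.4], [-0.6, -1.1], [-0.4, -1.0], [-0.5, -1.3], [-0.8, -0.9]]
```

```bash
cat >> h.py <<'E'
V=np.array([.529,.0075,.16])
def goal(s,xyz,ang):
    """offset (30mm units), twist deg for tool x at world angle ang deg"""
    r=rot(s['tool_rot']); o=r.inv().apply(np.array(xyz)-s['tcp_pos'])/.03
    x=r.apply([1,0,0]); cur=np.degrees(np.arctan2(x[1],x[0]))
    return o.round(2),round(-((ang-cur+180)%360-180),1)
def post(th,back,z):
    a=V[2]+np.radians(50)+th; 
    p=V[:2]+.14*np.array([np.cos(a),np.sin(a)])-back*np.array([-np.sin(a),np.cos(a)])
    return [*p,z],np.degrees(a)+90
E
python3 - <<'E'
from plant import env,cams
from h import *
s=env.observe()
g=post(0,.05,.21);print(g,goal(s,*g))
C=cams.camera('top'); 
for uv in ((373,228.5),(178,277)):
  w=ray(C,uv,.09); d=w[:2]-V[:2]; c,n=np.cos(V[2]),np.sin(V[2]); print(w,'local',c*d[0]+n*d[1],-n*d[0]+c*d[1])
E
```

```text
([np.float64(0.6436879566234593), np.float64(0.10208685218113303), 0.21], np.float64(149.16732472209318)) (array([-18.15,  -9.72,   0.71]), np.float64(6.5))
[ 0.61262534 -0.10590569  0.09      ] local 0.06448962523043872 -0.1252802312115625
[0.50803935 0.27780351 0.09      ] local 0.022371339931411025 0.27019040881874073
```

Emit:
{"api": "drive_tool", "payload": {"commands": [{"hand":0,"offset":[-1.7,-0.9,0],"twist":0},{"hand":0,"offset":[-3.2,-1.7,0],"twist":0},{"hand":0,"offset":[-4.6,-2.5,0],"twist":0},{"hand":0,"offset":[-6.0,-3.2,0],"twist":0},{"hand":0,"offset":[-7.4,-4.0,0],"twist":0},{"hand":0,"offset":[-8.8,-4.7,0],"twist":0},{"hand":0,"offset":[-10.2,-5.5,0],"twist":0},{"hand":0,"offset":[-11.6,-6.2,0],"twist":2}], "force": 40}}

```text
time: 1.25
tcp_pos: [0.5093, 0.2772, 0.2316]
tool_rot: [0.0, 0.228, 0.974, 0.0]
ft_force: [0.3, -0.3, 0.3]
width: 0.0
```

Run:
```python
from plant import env
from h import *
s=env.observe(); g=post(0,.05,.21);print(s['time'],s['tcp_pos'],s['ft_force'],s['width'],goal(s,*g))
```

```text
1.25 [0.5093156  0.27720219 0.23159711] [ 0.27471841 -0.32286386  0.31208122] 1.98170899776465e-05 (array([-6.61, -3.24,  0.72]), np.float64(4.4))
```

Emit:
{"api": "drive_tool", "payload": {"commands": [{"hand":0,"offset":[-1.5,-0.7,0.2],"twist":1},{"hand":0,"offset":[-3.0,-1.5,0.4],"twist":2},{"hand":0,"offset":[-4.5,-2.2,0.6],"twist":3},{"hand":0,"offset":[-5.8,-2.8,0.7],"twist":4.4},{"hand":0,"offset":[-6.6,-3.24,0.7],"twist":4.4},{"hand":0,"offset":[-6.6,-3.24,0.7],"twist":4.4}]}}

```text
time: 1.85
tcp_pos: [0.6459, 0.0943, 0.2108]
tool_rot: [0.002, 0.27, 0.963, -0.002]
ft_force: [0.4, -0.6, 0.2]
width: -0.0002
```

Run:
```python
from plant import env,cams
from h import *
import cv2
for n in('scene','top'):
    c=cams.camera(n); cv2.imwrite(f'pics/{n}2.png',c['image'][130:430,160:560,::-1].repeat(2,0).repeat(2,1)); s=env.observe()
    print(n,proj2(c,[s['tcp_pos']],{'scene':-.3,'top':-.25}[n]))
g=post(0,.04,.085);print(s['time'],s['tcp_pos'],s['ft_force'],s['width'],goal(s,*g))
```

```text
scene [[371.97760811 224.94412881]]
top [[264.51915945 198.4352753 ]]
1.95 [0.6435838  0.10136956 0.21051996] [ 0.12302733 -0.14133883  0.2083788 ] -2.330217810662412e-05 (array([0.34, 0.02, 4.18]), np.float64(-0.1))
```

View pics/scene2.png

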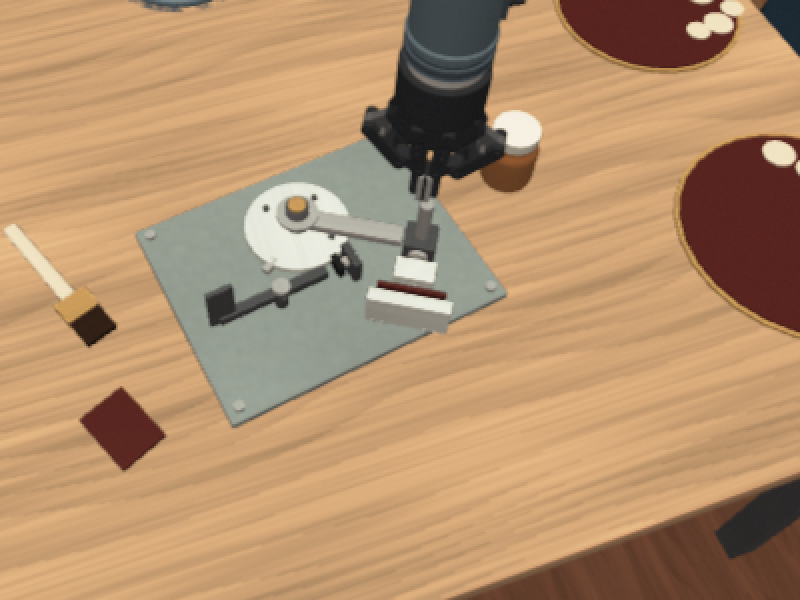

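View pics/top2.png

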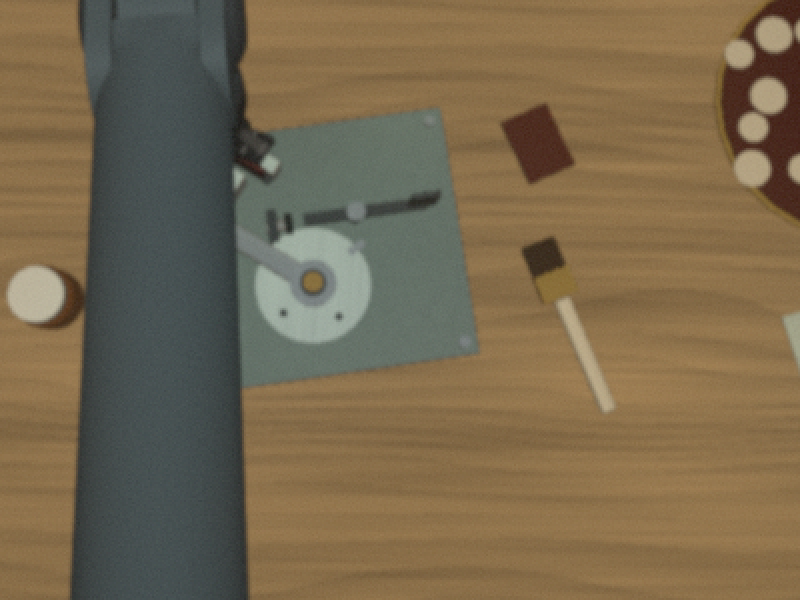

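```bash
sed -i 's/^V=.*/V=np.array([.5265,.0065,.1585])/' h.py
python3 - <<'E'
from plant import env,cams
from h import *
s=env.observe()
g=post(0,.04,.08);print(g,goal(s,*g))
E
```

```text
([np.float64(0.6327507280339641), np.float64(0.10605291453419427), 0.08], np.float64(149.08138105282353)) (array([ 0.39, -0.05,  4.35]), np.float64(-0.0))
```

Emit:
{"api": "drive_tool", "payload": {"commands": [{"hand":0,"offset":[0.39,-0.05,1.2],"twist":0},{"hand":0,"offset":[0.39,-0.05,2.4],"twist":0},{"hand":0,"offset":[0.39,-0.05,3.4],"twist":0},{"hand":0,"offset":[0.39,-0.05,4.0],"twist":0},{"hand":0,"offset":[0.39,-0.05,4.35],"twist":0},{"hand":0,"offset":[0.39,-0.05,4.35],"twist":0}]}}

```text
time: 2.55
tcp_pos: [0.6308, 0.1083, 0.0784]
tool_rot: [-0.002, 0.265, 0.964, -0.0]
ft_force: [-0.0, -0.0, -0.1]
width: -0.0002
```

```bash
cat > st.py <<'E'
from plant import env
from h import *
import sys
s=env.observe()
r=rot(s['tool_rot']); x=r.apply([1,0,0])
print('t',s['time'],'tcp',s['tcp_pos'].round(4),'F_tool',r.inv().apply(s['ft_force']).round(2),'tauw',s['wrist_torque'].round(2))
# arm angle estimate by finger position, contact offset 19mm
ls=[]
d=s['tcp_pos'][:2]-V[:2]; rr=np.hypot(*d); th=np.arctan2(d[1],d[0])-V[2]-np.radians(50)
print('r',rr.round(4),'theta if 19mm contact',(th+np.arctan2(.019,.14)).round(3),'xang',np.degrees(np.arctan2(x[1],x[0])).round(1))
for a in sys.argv[1:]:
    g=post(float(a),.019,.08); print(a,goal(s,*g))
E
python3 st.py -.05 0 .05 .1
```

```text
t 2.55 tcp [0.6308 0.1083 0.0784] F_tool [-0.01 -0.04  0.09] tauw [0.05 0.08 0.01]
r 0.1457 theta if 19mm contact -0.123 xang 149.2
-.05 (array([ 0.37, -0.07, -0.05]), np.float64(3.0))
0 (array([ 0.61, -0.03, -0.05]), np.float64(0.2))
.05 (array([ 0.84, -0.  , -0.05]), np.float64(-2.7))
.1 (array([ 1.08,  0.01, -0.05]), np.float64(-5.6))
```

Emit:
{"api": "drive_tool", "payload": {"commands": [{"hand":0,"offset":[0.2,-0.03,-0.05],"twist":0},{"hand":0,"offset":[0.4,-0.03,-0.05],"twist":0},{"hand":0,"offset":[0.6,-0.03,-0.05],"twist":0},{"hand":0,"offset":[0.7,-0.01,-0.05],"twist":-1},{"hand":0,"offset":[0.84,0,-0.05],"twist":-2.7}]}}

```text
time: 3.05
tcp_pos: [0.6112, 0.121, 0.0814]
tool_rot: [0.001, 0.242, 0.97, 0.001]
ft_force: [2.9, 0.2, 0.9]
width: 0.0002
```

```bash
python3 st.py .1 .15 .2 .25
python3 - <<'E'
from plant import cams
import cv2
c=cams.camera('scene'); cv2.imwrite('pics/s3.png',c['image'][150:330,220:460,::-1].repeat(3,0).repeat(3,1))
E
```

```text
t 3.05 tcp [0.6112 0.121  0.0814] F_tool [-2.43  1.57 -0.87] tauw [-0.14 -0.64 -0.04]
r 0.1424 theta if 19mm contact 0.038 xang 152.0
.1 (array([ 0.3 , -0.  ,  0.05]), np.float64(-2.8))
.15 (array([0.53, 0.01, 0.05]), np.float64(-5.7))
.2 (array([0.77, 0.01, 0.05]), np.float64(-8.5))
.25 (array([1.  , 0.01, 0.05]), np.float64(-11.4))
```

View pics/s3.png

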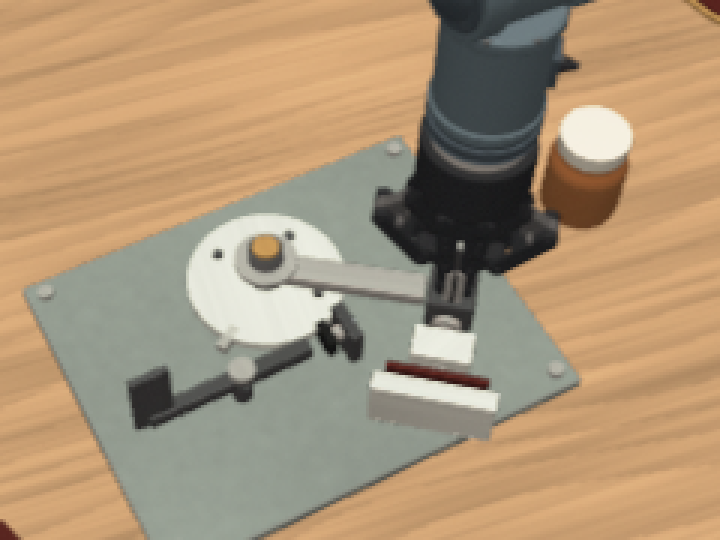

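```bash
python3 st.py .1 .15 .2 .25 .3 .35 .4
```

```text
t 3.1 tcp [0.6101 0.1217 0.0812] F_tool [-1.99  0.3  -2.47] tauw [-0.18 -0.44 -0.03]
r 0.1424 theta if 19mm contact 0.047 xang 152.1
.1 (array([ 0.25, -0.01,  0.04]), np.float64(-2.7))
.15 (array([0.49, 0.01, 0.04]), np.float64(-5.6))
.2 (array([0.72, 0.01, 0.04]), np.float64(-8.4))
.25 (array([0.96, 0.  , 0.04]), np.float64(-11.3))
.3 (array([ 1.19, -0.02,  0.04]), np.float64(-14.1))
.35 (array([ 1.43, -0.05,  0.04]), np.float64(-17.0))
.4 (array([ 1.66, -0.09,  0.04]), np.float64(-19.9))
```

Emit:
{"api": "drive_tool", "payload": {"commands": [{"hand":0,"offset":[0.25,-0.01,0.04],"twist":-2.7},{"hand":0,"offset":[0.49,0.01,0.04],"twist":-5.6},{"hand":0,"offset":[0.72,0.01,0.04],"twist":-8.4},{"hand":0,"offset":[0.96,0,0.04],"twist":-11.3},{"hand":0,"offset":[1.19,-0.02,0.04],"twist":-14.1},{"hand":0,"offset":[1.43,-0.05,0.04],"twist":-17},{"hand":0,"offset":[1.66,-0.09,0.04],"twist":-19.9}]}}

```text
time: 3.8
tcp_pos: [0.5678, 0.1427, 0.0813]
tool_rot: [0.003, 0.069, 0.998, 0.001]
ft_force: [5.6, 0.1, -1.5]
width: -0.0002
```

```bash
python3 st.py .45 .48 .52 .56 .6
```

```text
t 3.8 tcp [0.5678 0.1427 0.0813] F_tool [-5.57  0.85  1.57] tauw [-0.16 -1.04  0.04]
r 0.1423 theta if 19mm contact 0.38 xang 172.1
.45 (array([0.33, 0.01, 0.04]), np.float64(-2.7))
.48 (array([0.47, 0.02, 0.04]), np.float64(-4.5))
.52 (array([0.66, 0.02, 0.04]), np.float64(-6.7))
.56 (array([0.85, 0.02, 0.04]), np.float64(-9.0))
.6 (array([1.04, 0.02, 0.04]), np.float64(-11.3))
```

Emit:
{"api": "drive_tool", "payload": {"commands": [{"hand":0,"offset":[0.2,0.01,0.04],"twist":-1.7},{"hand":0,"offset":[0.33,0.01,0.04],"twist":-2.7},{"hand":0,"offset":[0.47,0.02,0.04],"twist":-4.5},{"hand":0,"offset":[0.66,0.02,0.04],"twist":-6.7},{"hand":0,"offset":[0.85,0.02,0.04],"twist":-9},{"hand":0,"offset":[0.9,0.02,0.04],"twist":-10}]}}

```text
time: 4.4
tcp_pos: [0.5452, 0.1476, 0.0815]
tool_rot: [0.008, -0.019, 1.0, 0.002]
ft_force: [9.2, 0.8, -3.3]
width: 0.0002
```

```bash
cat > see.py <<'E'
from plant import cams
import cv2,sys
c=cams.camera('scene'); cv2.imwrite('pics/%s.png'%sys.argv[1],c['image'][190:340,220:420,::-1].repeat(4,0).repeat(4,1))
E
python3 st.py .6 .65 .7 .75; python3 see.py s4
```

```text
t 4.4 tcp [0.5452 0.1476 0.0815] F_tool [-9.13  0.46  3.43] tauw [ 0.06 -1.71 -0.01]
r 0.1423 theta if 19mm contact 0.543 xang -177.8
.6 (array([0.27, 0.  , 0.04]), np.float64(-1.3))
.65 (array([0.51, 0.03, 0.04]), np.float64(-4.1))
.7 (array([0.74, 0.03, 0.04]), np.float64(-7.0))
.75 (array([0.98, 0.03, 0.03]), np.float64(-9.9))
```

View pics/s4.png

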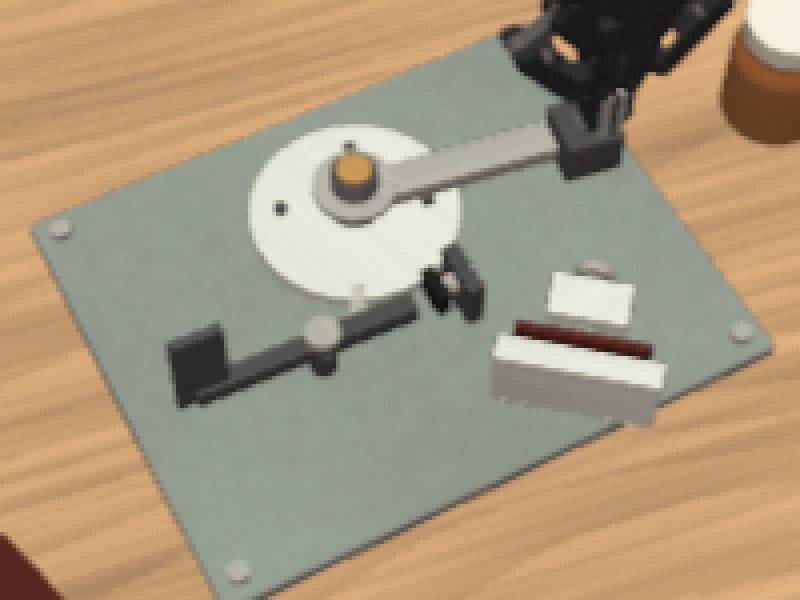

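Emit:
{"api": "drive_tool", "payload": {"commands": [{"hand":0,"offset":[0.14,0,0.04],"twist":-1.0},{"hand":0,"offset":[0.27,0,0.04],"twist":-1.6},{"hand":0,"offset":[0.35,0.02,0.04],"twist":-2.6}]}}

```text
time: 4.75
tcp_pos: [0.5393, 0.1483, 0.0816]
tool_rot: [0.013, -0.042, 0.999, 0.003]
ft_force: [10.0, -0.3, -2.9]
width: 0.0
```

```bash
python3 st.py .65 .675 .7 .725;python3 see.py s5
```

```text
t 4.75 tcp [0.5393 0.1483 0.0816] F_tool [-9.86 -1.12  3.15] tauw [-0.05 -1.76  0.08]
r 0.1424 theta if 19mm contact 0.584 xang -175.2
.65 (array([0.31, 0.01, 0.05]), np.float64(-1.5))
.675 (array([0.43, 0.02, 0.04]), np.float64(-2.9))
.7 (array([0.55, 0.03, 0.04]), np.float64(-4.4))
.725 (array([0.67, 0.03, 0.04]), np.float64(-5.8))
```

View pics/s5.png

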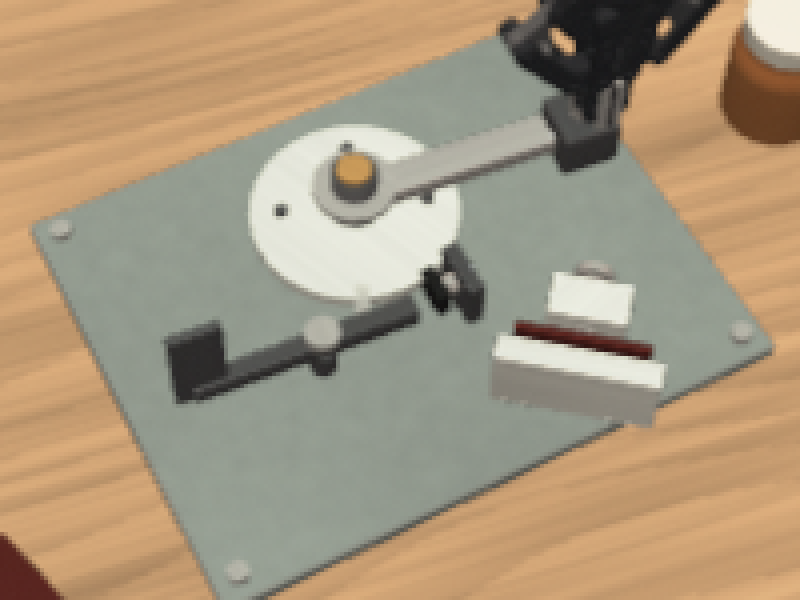

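Emit:
{"api": "drive_tool", "payload": {"commands": [{"hand":0,"offset":[0.2,0.01,0.04],"twist":-1.0},{"hand":0,"offset":[0.35,0.02,0.04],"twist":-2.5},{"hand":0,"offset":[0.45,0.02,0.04],"twist":-3.2}]}}

```text
time: 5.1
tcp_pos: [0.5303, 0.1486, 0.0818]
tool_rot: [0.018, -0.071, 0.997, 0.003]
ft_force: [9.6, 0.9, -3.6]
width: 0.0001
```

```bash
python3 st.py  .7 .725 .75;python3 see.py s6
```

```text
t 5.1 tcp [0.5303 0.1486 0.0818] F_tool [-9.47 -0.42  3.98] tauw [ 0.18 -1.73 -0.03]
r 0.1422 theta if 19mm contact 0.648 xang -171.9
.7 (array([0.25, 0.  , 0.05]), np.float64(-1.1))
.725 (array([0.37, 0.02, 0.05]), np.float64(-2.5))
.75 (array([0.49, 0.03, 0.04]), np.float64(-4.0))
```

View pics/s6.png

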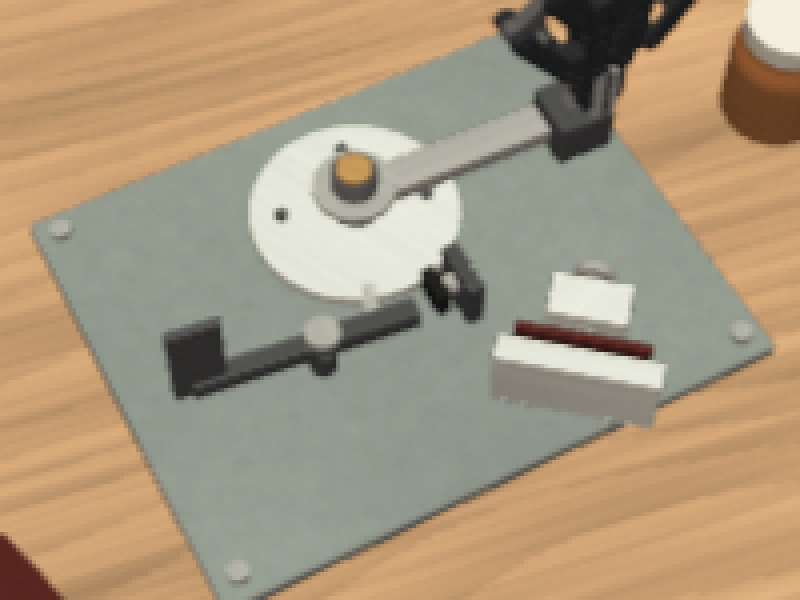

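Emit:
{"api": "drive_tool", "payload": {"commands": [{"hand":0,"offset":[0.2,0.01,0.04],"twist":-1.0},{"hand":0,"offset":[0.37,0.02,0.05],"twist":-2.5},{"hand":0,"offset":[0.49,0.03,0.05],"twist":-4.0},{"hand":0,"offset":[0.55,0.03,0.05],"twist":-5.0}]}}

```text
time: 5.55
tcp_pos: [0.5188, 0.1484, 0.0819]
tool_rot: [0.024, -0.114, 0.993, 0.004]
ft_force: [10.0, 1.7, -2.7]
width: 0.0
```

```bash
python3 st.py  .75 .8 .85;python3 see.py s7
```

```text
t 5.55 tcp [0.5188 0.1484 0.0819] F_tool [-10.    -0.65   3.21] tauw [ 0.24 -1.79 -0.04]
r 0.1422 theta if 19mm contact 0.728 xang -166.9
.75 (array([ 0.11, -0.01,  0.06]), np.float64(1.1))
.8 (array([0.34, 0.02, 0.05]), np.float64(-1.8))
.85 (array([0.58, 0.04, 0.03]), np.float64(-4.6))
```

View pics/s7.png

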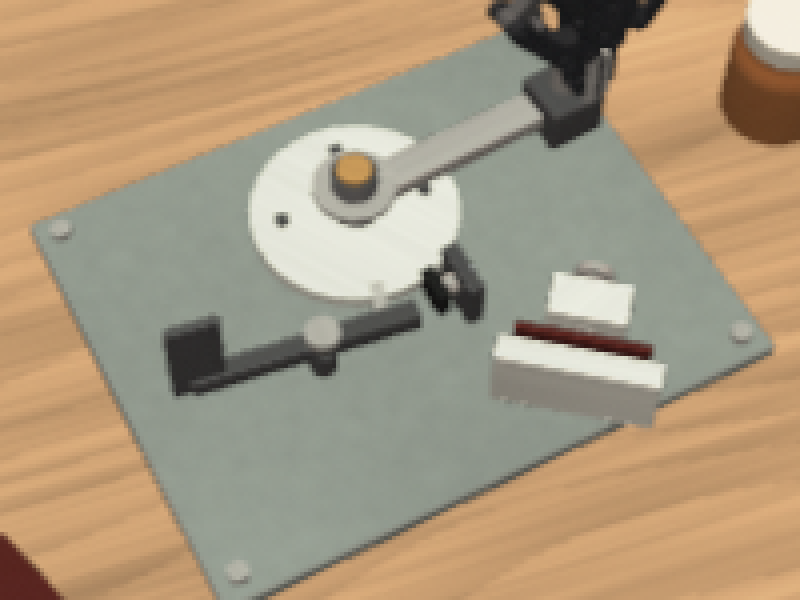

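Emit:
{"api": "drive_tool", "payload": {"commands": [{"hand":0,"offset":[0.2,0.01,0.04],"twist":-1.2},{"hand":0,"offset":[0.34,0.02,0.05],"twist":-2.5},{"hand":0,"offset":[0.45,0.03,0.05],"twist":-4.0}]}}

```text
time: 5.9
tcp_pos: [0.5111, 0.1479, 0.082]
tool_rot: [0.031, -0.15, 0.988, 0.004]
ft_force: [9.7, 1.5, -3.1]
width: 0.0001
```

```bash
python3 st.py  .8 .85 .9;python3 see.py s8
```

```text
t 5.9 tcp [0.5111 0.1479 0.082 ] F_tool [-9.55 -1.41  3.68] tauw [ 0.29 -1.79 -0.06]
r 0.1422 theta if 19mm contact 0.783 xang -162.8
.8 (array([ 0.09, -0.02,  0.06]), np.float64(2.3))
.85 (array([0.32, 0.02, 0.05]), np.float64(-0.5))
.9 (array([0.56, 0.04, 0.03]), np.float64(-3.4))
```

View pics/s8.png

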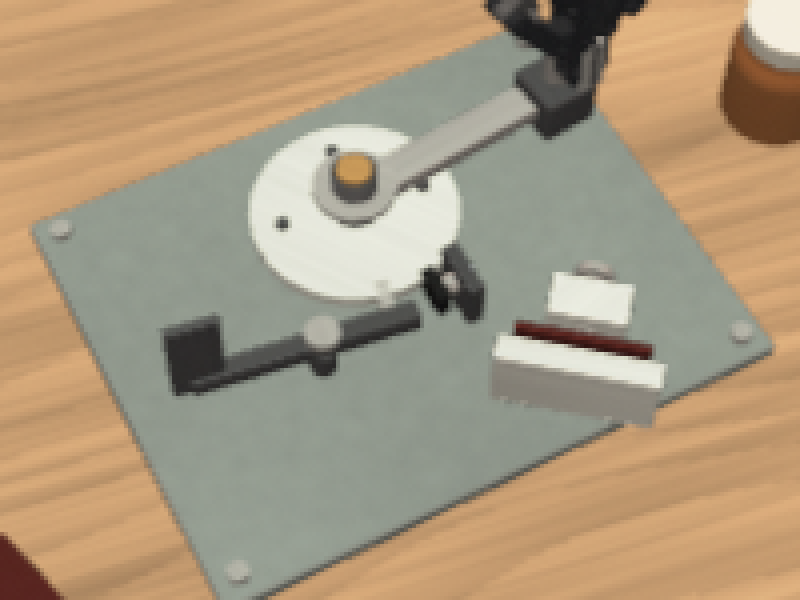

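Emit:
{"api": "drive_tool", "payload": {"commands": [{"hand":0,"offset":[0.2,0.01,0.04],"twist":-0.5},{"hand":0,"offset":[0.34,0.02,0.05],"twist":-1},{"hand":0,"offset":[0.45,0.03,0.05],"twist":-1.5}]}}

```text
time: 6.25
tcp_pos: [0.5036, 0.1464, 0.0822]
tool_rot: [0.037, -0.163, 0.986, 0.004]
ft_force: [10.8, 1.7, -2.6]
width: -0.0001
```

```bash
python3 st.py  .85 .9 .95;python3 see.py s9
```

```text
t 6.25 tcp [0.5036 0.1464 0.0822] F_tool [-10.57  -1.88   3.42] tauw [ 0.21 -1.84  0.03]
r 0.1418 theta if 19mm contact 0.837 xang -161.2
.85 (array([ 0.07, -0.01,  0.07]), np.float64(1.0))
.9 (array([0.3 , 0.02, 0.05]), np.float64(-1.8))
.95 (array([0.54, 0.04, 0.03]), np.float64(-4.7))
```

View pics/s9.png

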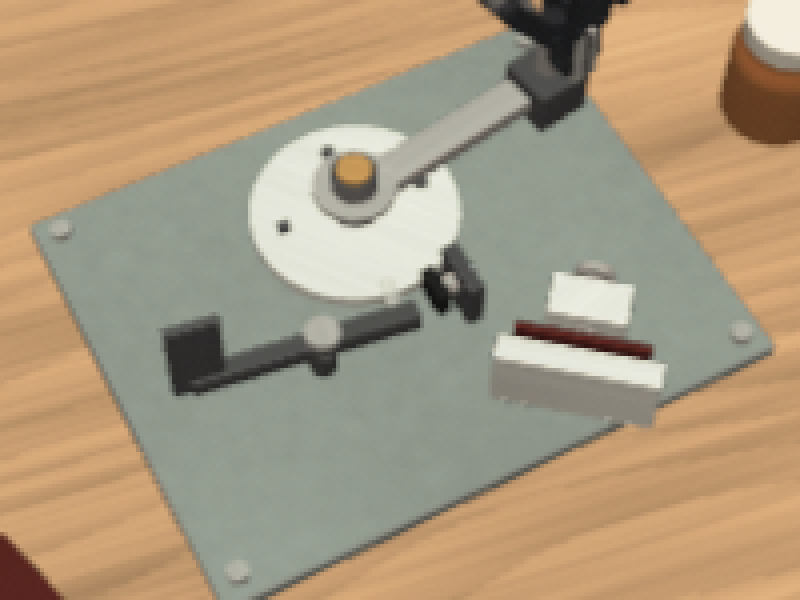

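Sear still lifted (paddle outer edge about x 165). I continue in smaller steps.

Emit:
{"api": "drive_tool", "payload": {"commands": [{"hand":0,"offset":[0.2,0.01,0.04],"twist":-0.8},{"hand":0,"offset":[0.34,0.02,0.05],"twist":-2},{"hand":0,"offset":[0.4,0.03,0.05],"twist":-2.5}]}}

```text
time: 6.6
tcp_pos: [0.4976, 0.1452, 0.0824]
tool_rot: [0.043, -0.185, 0.982, 0.004]
ft_force: [9.9, 1.9, -3.2]
width: 0.0002
```

```bash
python3 st.py  .9 .95;python3 see.py s10
```

```text
t 6.6 tcp [0.4976 0.1452 0.0824] F_tool [-9.57 -1.82  4.03] tauw [ 0.27 -1.91  0.01]
r 0.1417 theta if 19mm contact 0.88 xang -158.6
.9 (array([0.1 , 0.  , 0.07]), np.float64(0.7))
.95 (array([0.33, 0.03, 0.05]), np.float64(-2.1))
```

View pics/s10.png

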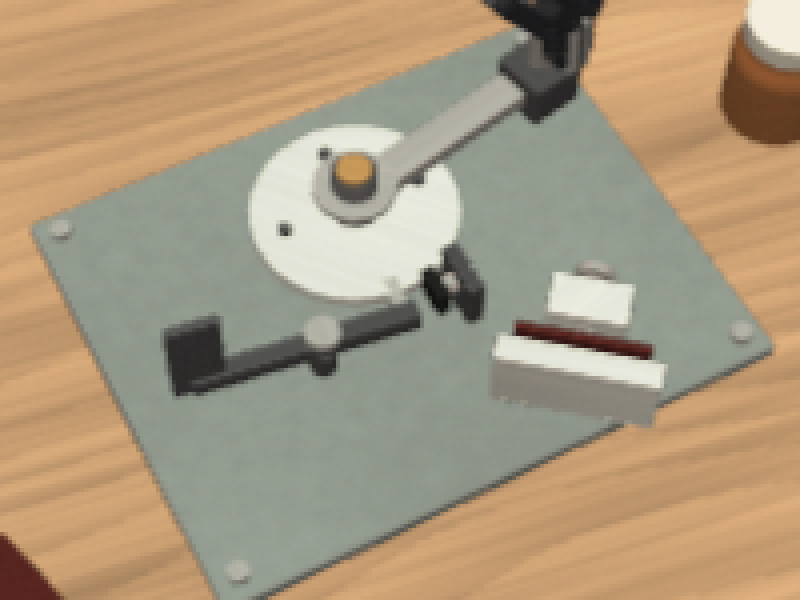

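Emit:
{"api": "drive_tool", "payload": {"commands": [{"hand":0,"offset":[0.2,0.01,0.05],"twist":-0.8},{"hand":0,"offset":[0.34,0.02,0.06],"twist":-2},{"hand":0,"offset":[0.38,0.03,0.06],"twist":-2.5}]}}

```text
time: 6.95
tcp_pos: [0.4932, 0.1442, 0.0825]
tool_rot: [0.051, -0.207, 0.977, 0.004]
ft_force: [11.5, 1.9, -2.7]
width: 0.0002
```

```bash
python3 st.py  .95 1;python3 see.py s11
```

```text
t 6.95 tcp [0.4932 0.1442 0.0825] F_tool [-10.93  -2.87   3.9 ] tauw [ 0.38 -1.92 -0.02]
r 0.1417 theta if 19mm contact 0.912 xang -156.0
.95 (array([0.19, 0.02, 0.06]), np.float64(0.5))
1 (array([0.42, 0.04, 0.04]), np.float64(-2.4))
```

View pics/s11.png

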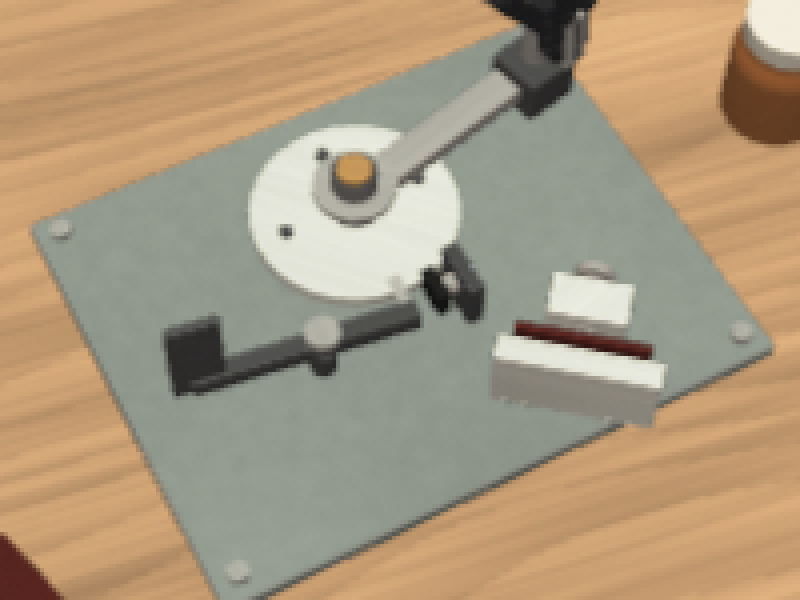

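Emit:
{"api": "drive_tool", "payload": {"commands": [{"hand":0,"offset":[0.2,0.01,0.05],"twist":-0.8},{"hand":0,"offset":[0.34,0.02,0.06],"twist":-1},{"hand":0,"offset":[0.42,0.03,0.06],"twist":-1.5}]}}

```text
time: 7.3
tcp_pos: [0.4885, 0.1426, 0.0827]
tool_rot: [0.059, -0.22, 0.974, 0.005]
ft_force: [10.0, 2.7, -1.4]
width: 0.0002
```

```bash
python3 st.py  .95 1;python3 see.py s12
```

```text
t 7.3 tcp [0.4885 0.1426 0.0827] F_tool [-9.95 -1.87  2.65] tauw [ 0.48 -1.89 -0.04]
r 0.1414 theta if 19mm contact 0.947 xang -154.5
.95 (array([0.03, 0.  , 0.09]), np.float64(2.0))
1 (array([0.26, 0.04, 0.06]), np.float64(-0.8))
```

View pics/s12.png

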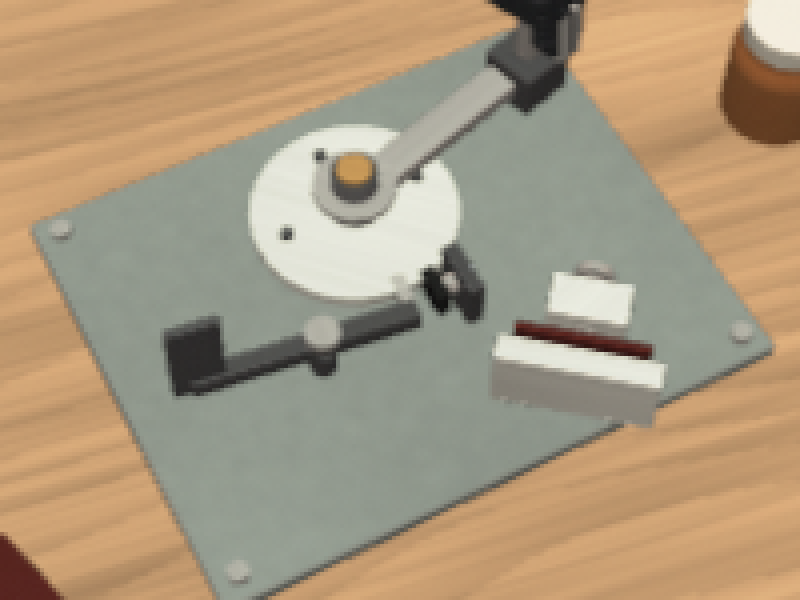

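Emit:
{"api": "drive_tool", "payload": {"commands": [{"hand":0,"offset":[0.2,0.01,0.06],"twist":-0.5},{"hand":0,"offset":[0.34,0.03,0.07],"twist":-1},{"hand":0,"offset":[0.4,0.03,0.07],"twist":-1.5}]}}

```text
time: 7.65
tcp_pos: [0.4847, 0.1413, 0.0829]
tool_rot: [0.067, -0.233, 0.97, 0.005]
ft_force: [11.0, 3.0, -1.0]
width: -0.0006
```

```bash
python3 st.py  1 1.05;python3 see.py s13
```

```text
t 7.65 tcp [0.4847 0.1413 0.0829] F_tool [-10.93  -2.24   2.47] tauw [ 0.57 -1.9  -0.01]
r 0.1412 theta if 19mm contact 0.975 xang -152.9
1 (array([0.12, 0.02, 0.08]), np.float64(0.7))
1.05 (array([0.36, 0.05, 0.05]), np.float64(-2.1))
```

View pics/s13.png

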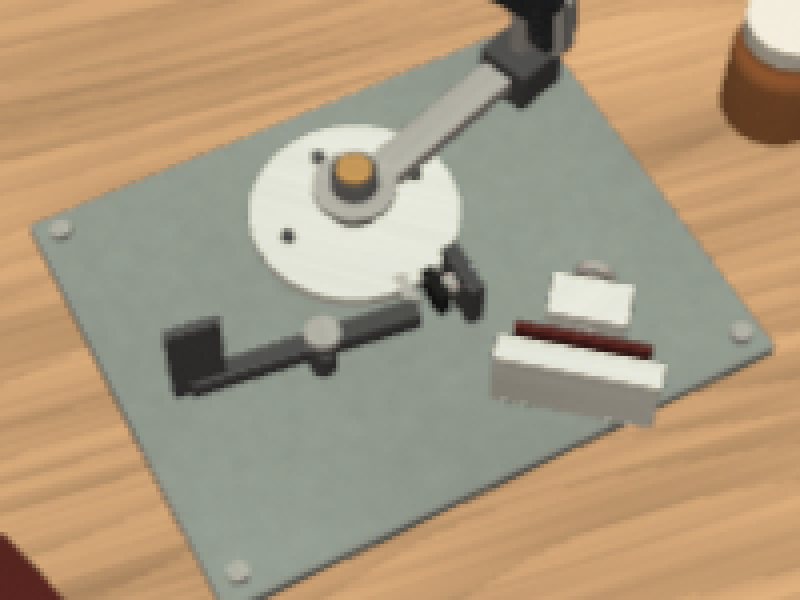

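Emit:
{"api": "drive_tool", "payload": {"commands": [{"hand":0,"offset":[0.2,0.01,0.06],"twist":-0.5},{"hand":0,"offset":[0.34,0.03,0.07],"twist":-1},{"hand":0,"offset":[0.4,0.03,0.07],"twist":-1.5}]}}

```text
time: 8.0
tcp_pos: [0.4814, 0.1401, 0.0831]
tool_rot: [0.076, -0.246, 0.966, 0.005]
ft_force: [11.7, 3.6, -0.3]
width: 0.0003
```

```bash
echo "print('tool z',r.apply([0,0,1]).round(3),'qpos',s['qpos'].round(2))">>st.py; python3 st.py  1 1.05;python3 see.py s14
```

```text
t 8.0 tcp [0.4814 0.1401 0.0831] F_tool [-11.78  -2.37   2.17] tauw [ 0.66 -1.87 -0.02]
r 0.141 theta if 19mm contact 1.0 xang -151.3
1 (array([0.01, 0.01, 0.1 ]), np.float64(2.4))
1.05 (array([0.24, 0.05, 0.07]), np.float64(-0.5))
tool z [ 0.143  0.048 -0.989] qpos [-0.45  0.23  0.09  2.18 -0.02  0.58  1.72]
```

View pics/s14.png

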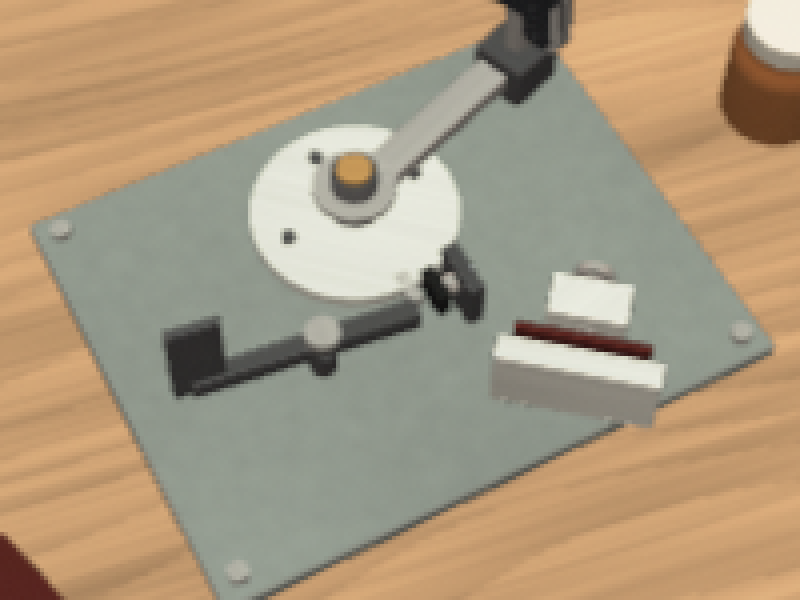

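Emit:
{"api": "drive_tool", "payload": {"commands": [{"hand":0,"offset":[0.2,0.02,0.06],"twist":-0.5},{"hand":0,"offset":[0.34,0.03,0.07],"twist":-1},{"hand":0,"offset":[0.4,0.04,0.07],"twist":-1.5}]}}

```text
time: 8.35
tcp_pos: [0.4782, 0.1388, 0.0833]
tool_rot: [0.084, -0.26, 0.962, 0.005]
ft_force: [10.6, 3.6, 1.3]
width: -0.0003
```

```bash
python3 st.py  1 1.05;python3 see.py s15
```

```text
t 8.35 tcp [0.4782 0.1388 0.0833] F_tool [-11.01  -2.21   0.57] tauw [ 0.55 -1.85  0.02]
r 0.1409 theta if 19mm contact 1.025 xang -149.6
1 (array([-0.1 , -0.  ,  0.13]), np.float64(4.0))
1.05 (array([0.13, 0.04, 0.09]), np.float64(1.1))
tool z [ 0.159  0.054 -0.986] qpos [-0.45  0.21  0.08  2.2  -0.02  0.56  1.75]
```

View pics/s15.png

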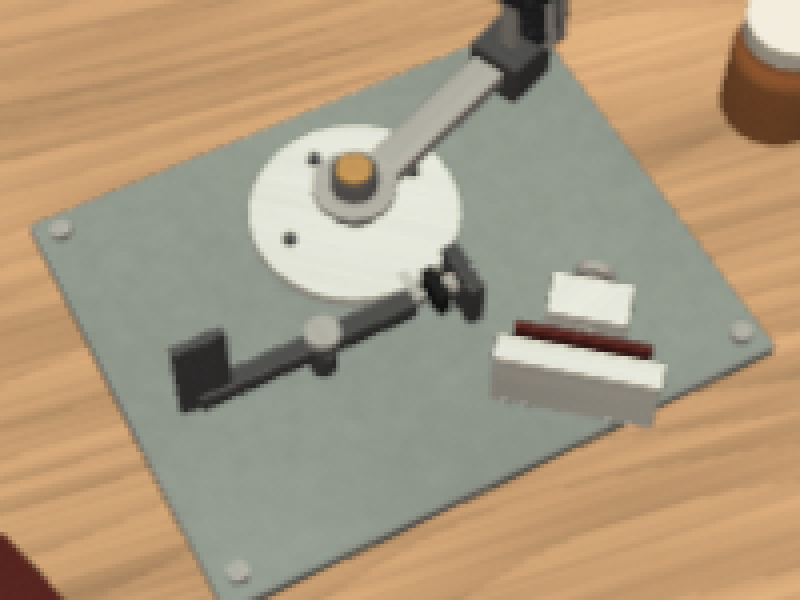

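Emit:
{"api": "drive_tool", "payload": {"commands": [{"hand":0,"offset":[0.2,0.02,0.06],"twist":-0.5},{"hand":0,"offset":[0.34,0.03,0.07],"twist":-1},{"hand":0,"offset":[0.4,0.04,0.07],"twist":-1}]}}

```text
time: 8.7
tcp_pos: [0.4754, 0.1375, 0.0836]
tool_rot: [0.093, -0.268, 0.959, 0.006]
ft_force: [11.1, 2.6, 1.3]
width: -0.0001
```

```bash
python3 st.py  1 1.05
```

```text
t 8.7 tcp [0.4754 0.1375 0.0836] F_tool [-10.92  -3.52   0.89] tauw [ 0.62 -1.8   0.09]
r 0.1406 theta if 19mm contact 1.046 xang -148.5
1 (array([-0.19, -0.02,  0.16]), np.float64(5.1))
1.05 (array([0.04, 0.03, 0.11]), np.float64(2.2))
tool z [ 0.176  0.061 -0.983] qpos [-0.44  0.2   0.08  2.22 -0.02  0.53  1.77]
```

Emit:
{"api": "drive_tool", "payload": {"commands": [{"hand":0,"offset":[0.2,0.02,0.06],"twist":0},{"hand":0,"offset":[0.34,0.03,0.07],"twist":0},{"hand":0,"offset":[0.42,0.04,0.07],"twist":0}]}}

```text
time: 9.0
tcp_pos: [0.4729, 0.136, 0.0838]
tool_rot: [0.103, -0.269, 0.958, 0.007]
ft_force: [11.2, 3.3, 0.9]
width: 0.0002
```

```bash
python3 st.py  1 1.05; python3 see.py s16
```

```text
t 9.0 tcp [0.4729 0.136  0.0838] F_tool [-11.16  -3.02   1.53] tauw [ 0.62 -1.84 -0.03]
r 0.1402 theta if 19mm contact 1.067 xang -148.4
1 (array([-0.28, -0.02,  0.19]), np.float64(5.2))
1.05 (array([-0.06,  0.03,  0.14]), np.float64(2.3))
tool z [ 0.193  0.068 -0.979] qpos [-0.44  0.19  0.08  2.24 -0.02  0.51  1.77]
```

View pics/s16.png

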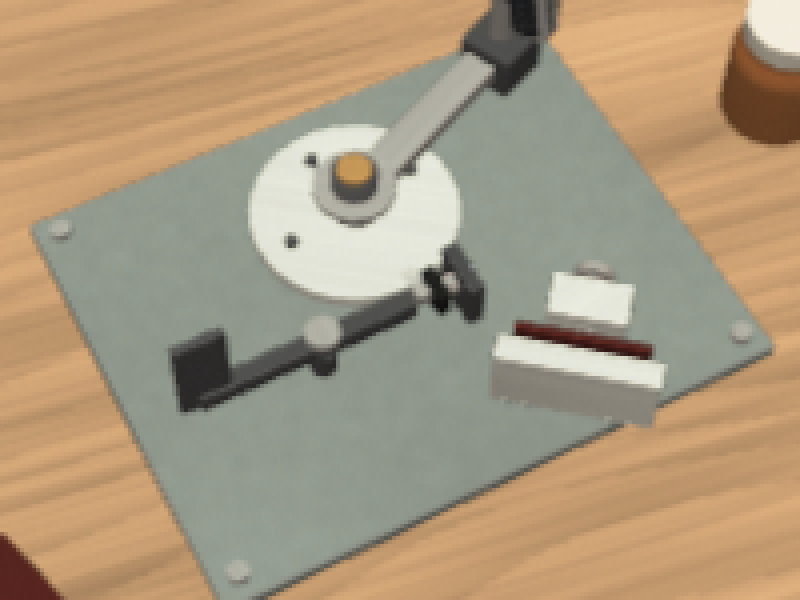

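Run:
```python
from plant import env
from h import *
s=env.observe(); r=rot(s['tool_rot'])
x=r.apply([1,0,0]); print(x); h=np.array([x[0],x[1],0]); h/=np.linalg.norm(h)
for d,u in ((.01,0),(.02,0),(.03,0.0),(.05,0),(.05,.14)): print(d,u,(r.inv().apply(-h*d+[0,0,u])/.03).round(2))
```

```text
[-0.834769   -0.51302914 -0.19990451]
0.01 0 [-0.33  0.    0.07]
0.02 0 [-0.65  0.01  0.13]
0.03 0.0 [-0.98  0.01  0.2 ]
0.05 0 [-1.63  0.01  0.33]
0.05 0.14 [-2.57 -0.18 -4.24]
```

Emit:
{"api": "drive_tool", "payload": {"commands": [{"hand":0,"offset":[-0.1,0,0.02],"twist":0},{"hand":0,"offset":[-0.2,0,0.04],"twist":0},{"hand":0,"offset":[-0.33,0,0.07],"twist":0},{"hand":0,"offset":[-0.5,0,0.1],"twist":0},{"hand":0,"offset":[-0.7,0.01,0.13],"twist":0},{"hand":0,"offset":[-1.0,0.01,0.2],"twist":0}]}}

```text
time: 9.65
tcp_pos: [0.4975, 0.1515, 0.0829]
tool_rot: [0.101, -0.269, 0.958, 0.007]
ft_force: [-0.1, 0.4, -0.0]
width: 0.0002
```

```bash
python3 st.py; python3 see.py s17
```

```text
t 9.65 tcp [0.4975 0.1515 0.0829] F_tool [-0.13  0.42  0.04] tauw [-0.04  0.23  0.03]
r 0.1479 theta if 19mm contact 0.872 xang -148.4
tool z [ 0.189  0.067 -0.98 ] qpos [-0.45  0.24  0.08  2.18 -0.02  0.52  1.76]
```

View pics/s17.png

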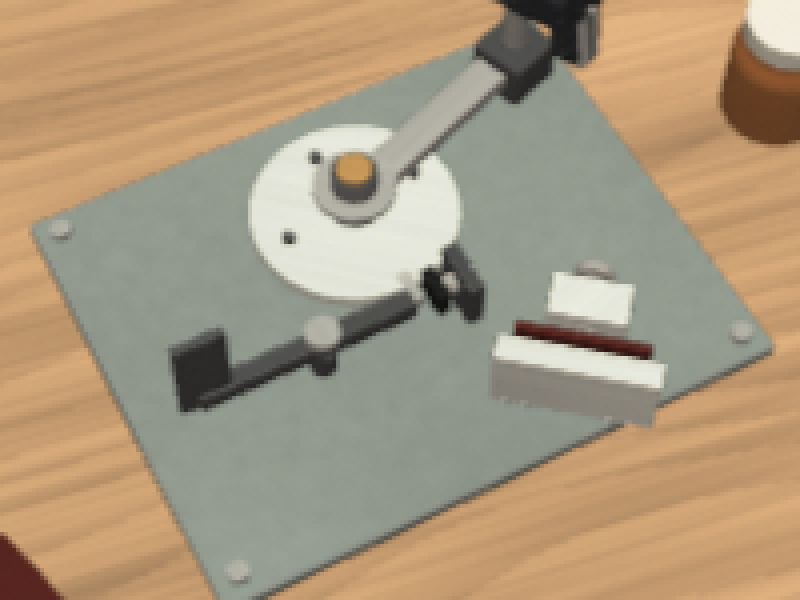

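Emit:
{"api": "drive_tool", "payload": {"commands": [{"hand":0,"offset":[-0.8,-0.1,-1.2],"twist":0},{"hand":0,"offset":[-1.1,-0.15,-2.6],"twist":0},{"hand":0,"offset":[-1.4,-0.18,-4.0],"twist":0},{"hand":0,"offset":[-1.4,-0.18,-4.0],"twist":0}]}}

```text
time: 10.1
tcp_pos: [0.5198, 0.164, 0.2174]
tool_rot: [0.11, -0.269, 0.957, 0.008]
ft_force: [1.4, 0.6, -0.6]
width: -0.0004
```

```bash
cat >> h.py <<'E'
from scipy.optimize import least_squares
K={'scene':-.32,'top':-.25}
def locate(c,uv,z,k):
    f=lambda p: (proj2(c,[[p[0],p[1],z]],k)-uv).ravel()
    return least_squares(f,ray(c,uv,z)[:2]).x
def tolocal(w):
    d=np.array(w[:2])-V[:2]; c,n=np.cos(V[2]),np.sin(V[2]); return np.array([c*d[0]+n*d[1],-n*d[0]+c*d[1]])
E
python3 st.py; python3 see.py s18
python3 - <<'E'
from plant import env,cams
from h import *
C=cams.camera('top');w=locate(C,(372,226.5),.092,-.25);print('top',w,tolocal(w))
C=cams.camera('scene');w=locate(C,(269.3,275),.092,-.32);print('scene',w,tolocal(w))
w=locate(C,(269.3,272),.092,-.32);print('scene',w,tolocal(w))
# plate corner shift under new V, scene
w=locate(C,(276.4,342.2),.012,-.32);print('corner scene',w,tolocal(w))
w=locate(cams.camera('top'),(380,184),.012,-.25);print('corner top',w,tolocal(w))
E
```

```text
t 10.1 tcp [0.5198 0.164  0.2174] F_tool [-1.34 -0.21  0.9 ] tauw [-0.05  0.21  0.01]
r 0.1576 theta if 19mm contact 0.717 xang -148.4
tool z [ 0.206  0.074 -0.976] qpos [-0.47  0.07  0.09  2.03  0.    0.82  1.73]
top [ 0.61639932 -0.10386469] [ 0.0713528  -0.12317074]
scene [ 0.61800062 -0.10337513] [ 0.07301129 -0.12294007]
scene [ 0.61110827 -0.10145961] [ 0.06650768 -0.11996068]
corner scene [ 0.73078728 -0.1267382 ] [ 0.18069663 -0.16381221]
corner top [ 0.72442372 -0.12890915] [ 0.17407017 -0.16495154]
```

View pics/s18.png

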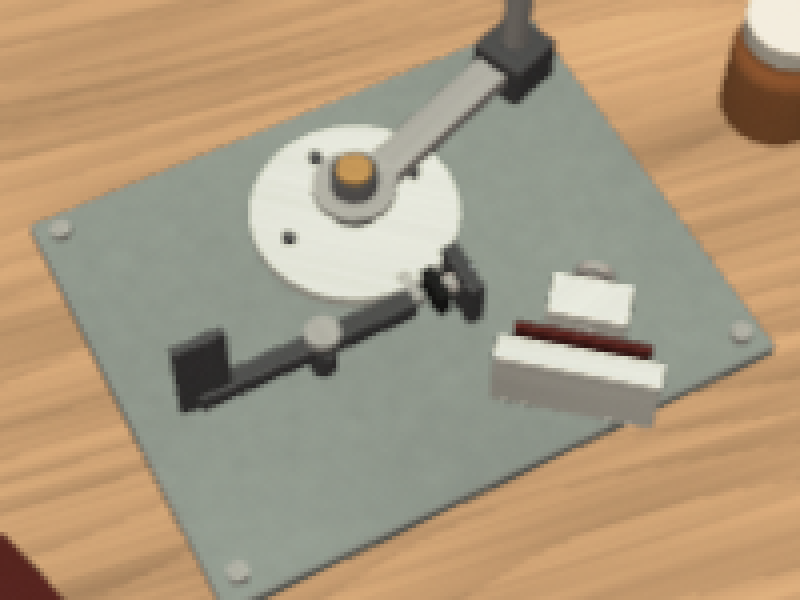

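Run:
```python
from plant import env
from h import *
s=env.observe()
for z in (.21,.06):
  g=[*T(V,[(.103,-.122,z)])[0]]; print(g,goal(s,g,np.degrees(V[2])+180))
```

```text
[np.float64(0.6474650472618498), np.float64(-0.09771351803359492), np.float64(0.21)] (array([ 0.69, -9.7 ,  0.21]), np.float64(22.5))
[np.float64(0.6474650472618498), np.float64(-0.09771351803359492), np.float64(0.06)] (array([ 1.67, -9.49,  5.1 ]), np.float64(22.5))
```

Emit:
{"api": "drive_tool", "payload": {"commands": [{"hand":0,"offset":[0.1,-1.5,0],"twist":4},{"hand":0,"offset":[0.2,-3.0,0],"twist":8},{"hand":0,"offset":[0.3,-4.5,0.1],"twist":12},{"hand":0,"offset":[0.4,-6.0,0.1],"twist":16},{"hand":0,"offset":[0.5,-7.4,0.2],"twist":20},{"hand":0,"offset":[0.6,-8.7,0.2],"twist":22.5},{"hand":0,"offset":[0.69,-9.7,0.2],"twist":22.5},{"hand":0,"offset":[0.69,-9.7,0.2],"twist":22.5}]}}

```text
time: 11.1
tcp_pos: [0.6467, -0.1052, 0.2075]
tool_rot: [0.096, -0.073, 0.992, 0.024]
ft_force: [-0.4, -0.2, -0.9]
width: -0.0002
```

```bash
python3 st.py
python3 - <<'E'
from plant import env,cams
from h import *
import cv2
c=cams.camera('scene'); cv2.imwrite('pics/s19.png',c['image'][130:430,160:560,::-1].repeat(2,0).repeat(2,1))
s=env.observe(); print(proj2(c,[s['tcp_pos']],K['scene']))
for z in (.12,.06):
  g=[*T(V,[(.103,-.122,z)])[0]]; print(goal(s,g,np.degrees(V[2])+180))
E
```

```text
t 11.1 tcp [ 0.6467 -0.1052  0.2075] F_tool [ 0.61 -0.13  0.74] tauw [-0.12  0.24 -0.05]
r 0.1641 theta if 19mm contact -1.645 xang -171.8
tool z [ 0.187  0.061 -0.98 ] qpos [-0.11  0.32  0.31  1.77 -0.24  0.9   2.02]
[[269.41648321 254.60719699]]
(array([0.5 , 0.01, 2.87]), np.float64(-0.7))
(array([ 0.88, -0.06,  4.83]), np.float64(-0.7))
```

View pics/s19.png

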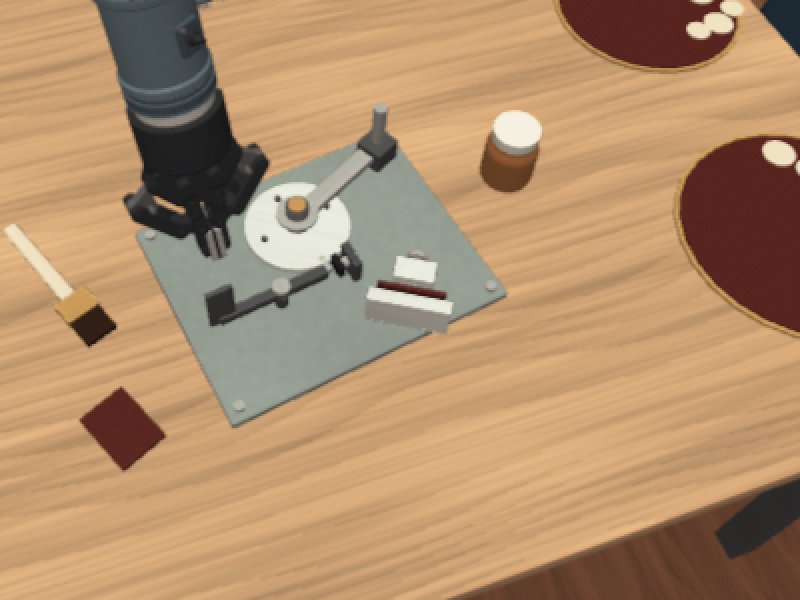

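Emit:
{"api": "drive_tool", "payload": {"commands": [{"hand":0,"offset":[0.1,0,1.2],"twist":-0.7},{"hand":0,"offset":[0.3,0,2.4],"twist":-0.7},{"hand":0,"offset":[0.5,-0.02,3.4],"twist":-0.7},{"hand":0,"offset":[0.65,-0.04,4.2],"twist":-0.7},{"hand":0,"offset":[0.75,-0.06,4.83],"twist":-0.7},{"hand":0,"offset":[0.75,-0.06,4.83],"twist":-0.7}]}}

```text
time: 11.75
tcp_pos: [0.6463, -0.0938, 0.0553]
tool_rot: [0.09, -0.081, 0.992, 0.027]
ft_force: [0.2, 0.5, -0.6]
width: -0.0003
```

```bash
python3 st.py; python3 see.py s20;python3 - <<'E'
from plant import env,cams
from h import *
s=env.observe();print(tolocal(s['tcp_pos']))
for x in (.1,.09,.08,.07):
  g=[*T(V,[(x,-.122,.062)])[0]]; print(x,goal(s,g,np.degrees(V[2])+180))
E
```

```text
t 11.75 tcp [ 0.6463 -0.0938  0.0553] F_tool [-0.14  0.41  0.67] tauw [-0.11  0.26 -0.  ]
r 0.1563 theta if 19mm contact -1.593 xang -170.8
tool z [ 0.174  0.068 -0.982] qpos [-0.06  0.52  0.23  1.85 -0.35  0.65  2.13]
[ 0.1042749  -0.11904658]
0.1 (array([ 0.11, -0.09, -0.17]), np.float64(0.1))
0.09 (array([ 0.44, -0.09, -0.24]), np.float64(0.1))
0.08 (array([ 0.77, -0.09, -0.3 ]), np.float64(0.1))
0.07 (array([ 1.1 , -0.08, -0.36]), np.float64(0.1))
```

View pics/s20.png

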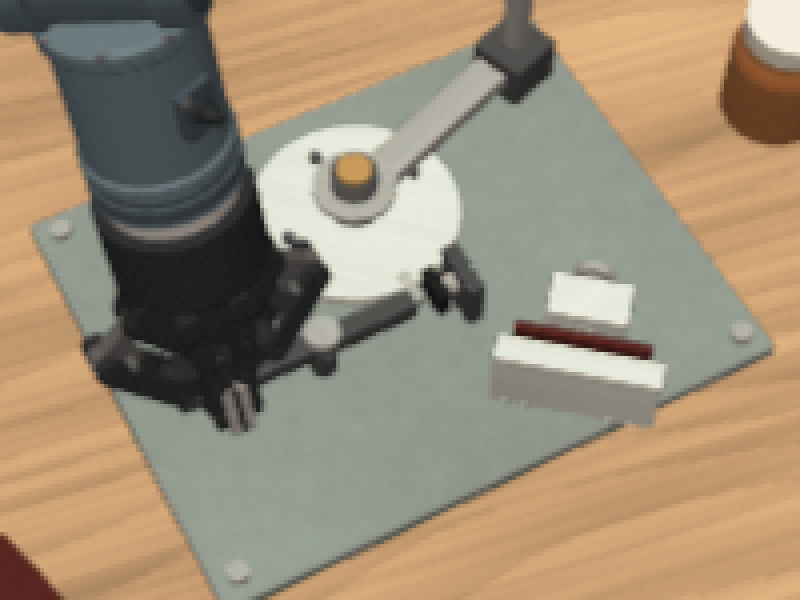

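Emit:
{"api": "drive_tool", "payload": {"commands": [{"hand":0,"offset":[0.15,-0.1,-0.1],"twist":0},{"hand":0,"offset":[0.3,-0.1,-0.2],"twist":0},{"hand":0,"offset":[0.45,-0.1,-0.2],"twist":0}]}}

```text
time: 12.1
tcp_pos: [0.6352, -0.1006, 0.0627]
tool_rot: [0.094, -0.081, 0.992, 0.026]
ft_force: [-0.2, 1.0, -0.3]
width: -0.0001
```

```bash
python3 st.py;python3 - <<'E'
from plant import env,cams
from h import *
s=env.observe();print(tolocal(s['tcp_pos']))
for x in (.09,.08,.07):
  g=[*T(V,[(x,-.122,.062)])[0]]; print(x,goal(s,g,np.degrees(V[2])+180))
E
```

```text
t 12.1 tcp [ 0.6352 -0.1006  0.0627] F_tool [0.15 1.01 0.33] tauw [-0.01 -0.06 -0.  ]
r 0.1526 theta if 19mm contact -1.674 xang -170.9
tool z [ 0.181  0.067 -0.981] qpos [-0.06  0.49  0.24  1.88 -0.34  0.64  2.14]
[ 0.09041541 -0.12291203]
0.09 (array([0.02, 0.03, 0.02]), np.float64(0.0))
0.08 (array([ 0.35,  0.03, -0.04]), np.float64(0.0))
0.07 (array([ 0.67,  0.03, -0.11]), np.float64(0.0))
```

Emit:
{"api": "drive_tool", "payload": {"commands": [{"hand":0,"offset":[0.12,0,0],"twist":0},{"hand":0,"offset":[0.24,0.02,-0.03],"twist":0},{"hand":0,"offset":[0.35,0.03,-0.04],"twist":0}]}}

```text
time: 12.4
tcp_pos: [0.6327, -0.1009, 0.0658]
tool_rot: [0.102, -0.081, 0.991, 0.024]
ft_force: [13.6, 0.8, -6.1]
width: 0.0004
```

```bash
python3 st.py;python3 see.py s21
python3 - <<'E'
from plant import env,cams
from h import *
s=env.observe();print(tolocal(s['tcp_pos']))
E
```

```text
t 12.4 tcp [ 0.6327 -0.1009  0.0658] F_tool [-12.01  -1.64   8.69] tauw [-0.01 -2.18 -0.18]
r 0.151 theta if 19mm contact -1.687 xang -170.8
tool z [ 0.199  0.064 -0.978] qpos [-0.05  0.47  0.23  1.9  -0.35  0.62  2.15]
[ 0.0876007  -0.12287544]
```

View pics/s21.png

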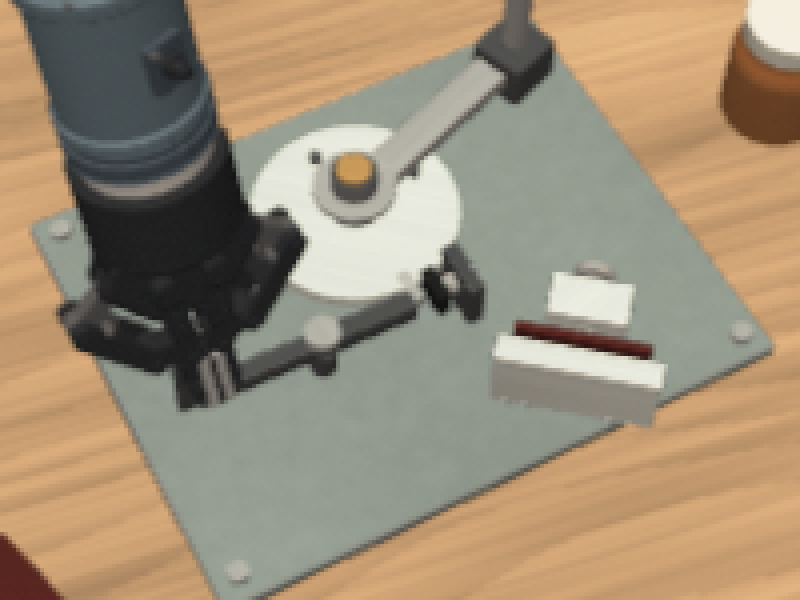

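```bash
python3 st.py
python3 - <<'E'
from plant import cams
import cv2
a=cams.camera('scene')['image'][255:305,245:315,::-1]
cv2.imwrite('pics/s22.png',cv2.resize(a,None,fx=11,fy=11,interpolation=cv2.INTER_CUBIC))
b=cams.camera('top')['image'][200:260,290:400,::-1]
cv2.imwrite('pics/t22.png',cv2.resize(b,None,fx=7,fy=7,interpolation=cv2.INTER_CUBIC))
E
python3 st.py
```

```text
t 12.45 tcp [ 0.6324 -0.101   0.0658] F_tool [-11.85  -1.53   8.61] tauw [ 0.11 -2.15 -0.09]
r 0.1509 theta if 19mm contact -1.689 xang -170.8
tool z [ 0.199  0.064 -0.978] qpos [-0.05  0.47  0.23  1.9  -0.35  0.62  2.15]
t 12.55 tcp [ 0.6325 -0.101   0.0657] F_tool [-12.24  -1.32   7.43] tauw [ 0.   -1.99 -0.17]
r 0.151 theta if 19mm contact -1.689 xang -170.8
tool z [ 0.198  0.064 -0.978] qpos [-0.05  0.47  0.23  1.9  -0.35  0.62  2.15]
```

View pics/s22.png

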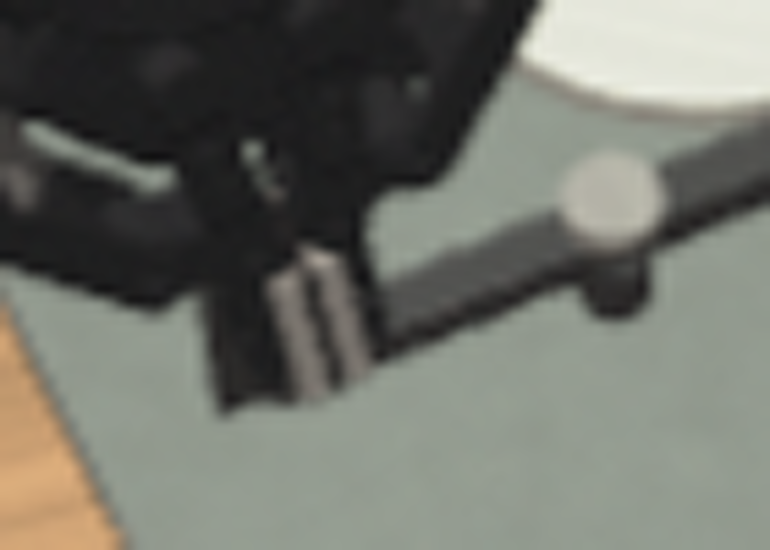

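View pics/t22.png

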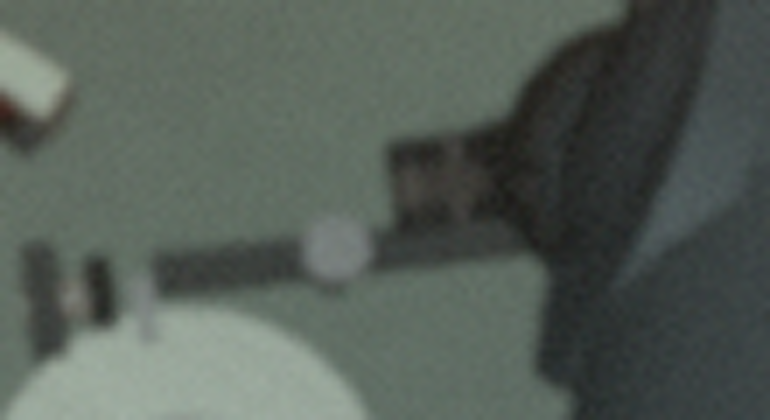

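Run:
```python
import cv2,numpy as np
a=cv2.imread('pics/s18.png');outs=[]
for n in('s4','s15','s18','s21','s14'):
    i=cv2.imread(f'pics/{n}.png')[::4,::4]
    outs.append(cv2.resize(i[60:105,38:110],None,fx=5,fy=5,interpolation=cv2.INTER_CUBIC))
b=np.zeros_like(outs[0])
cv2.imwrite('pics/cmp.png',np.vstack([np.hstack(outs[:2]),np.hstack(outs[2:4])]))
```

```text
(no output)
```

View pics/cmp.png

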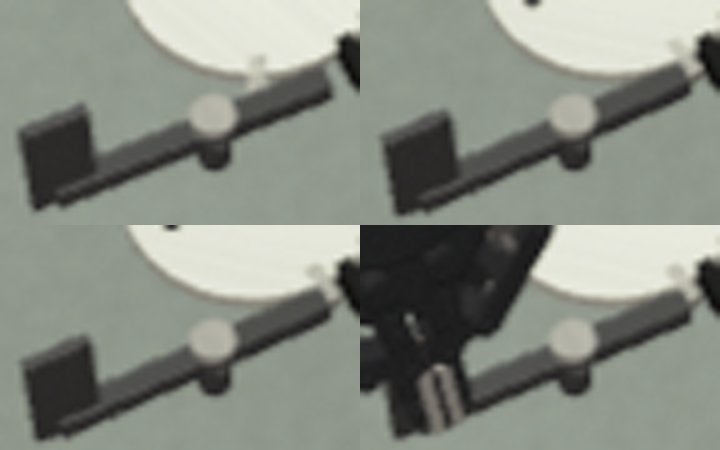

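Emit:
{"api": "drive_tool", "payload": {"commands": [{"hand":0,"offset":[-0.1,-0.05,0],"twist":0},{"hand":0,"offset":[-0.25,-0.1,0.05],"twist":0},{"hand":0,"offset":[-0.35,-0.17,0.05],"twist":0},{"hand":0,"offset":[-0.35,-0.17,0.05],"twist":0}]}}

```text
time: 12.95
tcp_pos: [0.6434, -0.105, 0.0662]
tool_rot: [0.101, -0.081, 0.991, 0.024]
ft_force: [0.2, 0.4, 0.3]
width: -0.0001
```

```bash
cat > p.py <<'E'
from plant import env
from h import *
s=env.observe();l=tolocal(s['tcp_pos']); F=s['ft_force']; c,n=np.cos(V[2]),np.sin(V[2])
r=rot(s['tool_rot']);z=r.apply([0,0,1])
print('t',s['time'],'loc',l.round(4),'z',s['tcp_pos'][2].round(4),'Floc',(c*F[0]+n*F[1]).round(2),(-n*F[0]+c*F[1]).round(2),F[2].round(2),'tau',s['wrist_torque'].round(2),'zax',z.round(3))
for x in (.09,.085,.08):
  g=[*T(V,[(x,-.127,.064)])[0]]; print(x,goal(s,g,np.degrees(V[2])+180))
E
python3 p.py; python3 see.py s23
```

```text
t 12.95 loc [ 0.0979 -0.1286] z 0.0662 Floc 0.23 0.33 0.28 tau [-0.12  0.23 -0.04] zax [ 0.197  0.064 -0.978]
0.09 (array([0.27, 0.05, 0.02]), np.float64(0.1))
0.085 (array([ 0.43,  0.05, -0.02]), np.float64(0.1))
0.08 (array([ 0.6 ,  0.06, -0.05]), np.float64(0.1))
```

View pics/s23.png

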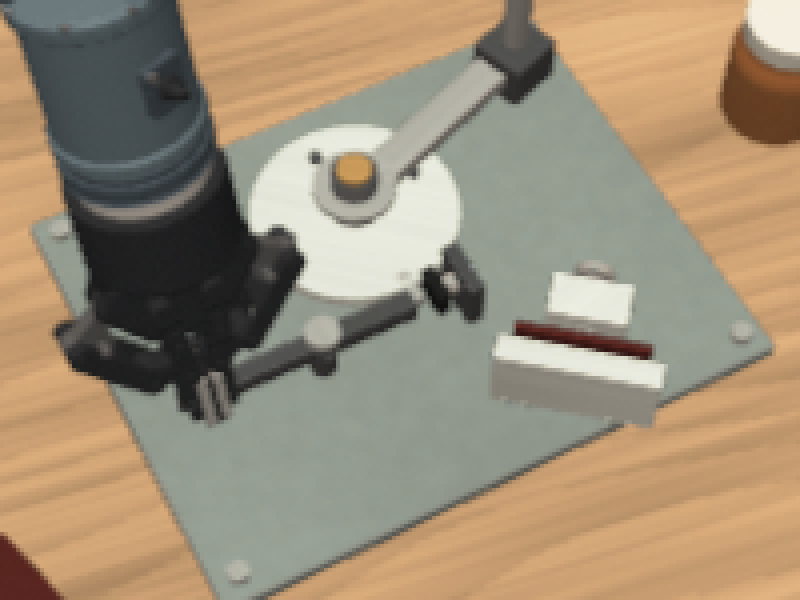

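Emit:
{"api": "drive_tool", "payload": {"commands": [{"hand":0,"offset":[0.15,0.03,0.02],"twist":0},{"hand":0,"offset":[0.27,0.05,0.04],"twist":0},{"hand":0,"offset":[0.27,0.05,0.04],"twist":0}]}}

```text
time: 13.3
tcp_pos: [0.6353, -0.1048, 0.0634]
tool_rot: [0.102, -0.081, 0.991, 0.024]
ft_force: [1.3, -0.8, 0.1]
width: -0.0001
```

```bash
python3 p.py
```

```text
t 13.3 loc [ 0.0899 -0.1271] z 0.0634 Floc 1.2 -1.0 0.15 tau [-0.2  -0.12 -0.01] zax [ 0.198  0.064 -0.978]
0.09 (array([-0.01,  0.  , -0.02]), np.float64(0.0))
0.085 (array([ 0.16,  0.01, -0.05]), np.float64(0.0))
0.08 (array([ 0.32,  0.01, -0.09]), np.float64(0.0))
```

Emit:
{"api": "drive_tool", "payload": {"commands": [{"hand":0,"offset":[0.08,0,0.03],"twist":0},{"hand":0,"offset":[0.16,0,0.06],"twist":0},{"hand":0,"offset":[0.16,0,0.06],"twist":0}]}}

```text
time: 13.6
tcp_pos: [0.6349, -0.1051, 0.0632]
tool_rot: [0.106, -0.081, 0.991, 0.023]
ft_force: [5.7, 0.3, 2.9]
width: -0.0
```

```bash
python3 p.py; python3 see.py s24
python3 - <<'E'
import cv2
i=cv2.imread('pics/s24.png')[::4,::4]
cv2.imwrite('pics/z24.png',cv2.resize(i[60:105,38:110],None,fx=10,fy=10,interpolation=cv2.INTER_CUBIC))
E
```

```text
t 13.6 loc [ 0.0894 -0.1273] z 0.0632 Floc 5.65 -0.64 2.92 tau [ 0.08 -0.89 -0.05] zax [ 0.206  0.063 -0.977]
0.09 (array([-0.03,  0.01, -0.02]), np.float64(0.1))
0.085 (array([ 0.14,  0.01, -0.06]), np.float64(0.1))
0.08 (array([ 0.3 ,  0.01, -0.09]), np.float64(0.1))
```

View pics/z24.png

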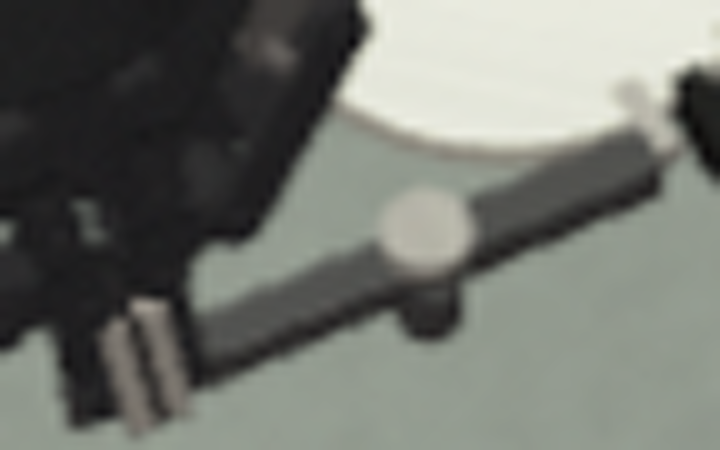

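Emit:
{"api": "drive_tool", "payload": {"commands": [{"hand":0,"offset":[0.16,0,0.05],"twist":0},{"hand":0,"offset":[0.28,0,0.06],"twist":0},{"hand":0,"offset":[0.28,0,0.06],"twist":0},{"hand":0,"offset":[0.28,0,0.06],"twist":0}]}}

```text
time: 14.05
tcp_pos: [0.6344, -0.1052, 0.0636]
tool_rot: [0.113, -0.081, 0.99, 0.022]
ft_force: [10.2, 0.9, 1.2]
width: 0.0002
```

```bash
python3 p.py; python3 see.py s25
python3 - <<'E'
import cv2
i=cv2.imread('pics/s25.png')[::4,::4]
cv2.imwrite('pics/z25.png',cv2.resize(i[60:105,38:110],None,fx=10,fy=10,interpolation=cv2.INTER_CUBIC))
E
```

```text
t 14.05 loc [ 0.0889 -0.1273] z 0.0636 Floc 10.17 -0.7 1.18 tau [ 0.26 -1.82 -0.11] zax [ 0.22   0.063 -0.974]
0.09 (array([-0.04,  0.01, -0.  ]), np.float64(0.2))
0.085 (array([ 0.12,  0.01, -0.04]), np.float64(0.2))
0.08 (array([ 0.29,  0.01, -0.08]), np.float64(0.2))
```

View pics/z25.png

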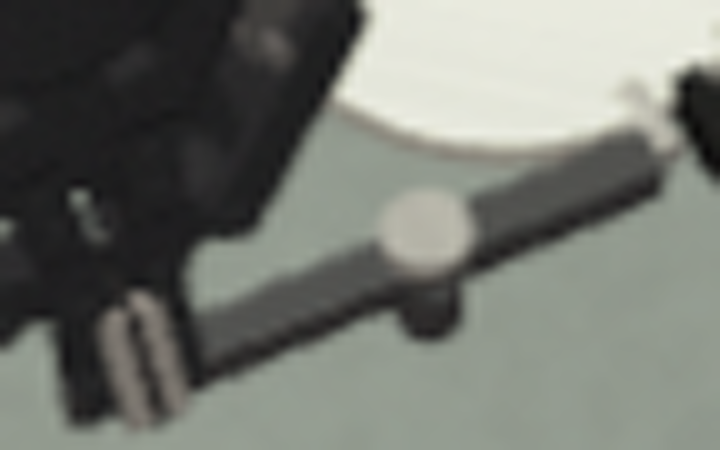

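Run:
```python
import cv2,numpy as np
g=lambda n: cv2.cvtColor(cv2.imread(f'pics/{n}.png')[::4,::4],cv2.COLOR_BGR2GRAY)
ref=g('s18')
# sub-pixel edges: for columns of the bar, lower edge row via gradient centroid
def edge(im,x,y0,y1):
    c=im[y0:y1,x].astype(float); d=np.clip(np.diff(c),0,None); d[d<6]=0
    return y0+.5+(d*np.arange(len(d))).sum()/d.sum()
for n in('s4','s8','s14','s15','s16','s18','s21','s23','s24','s25'):
    im=g(n); print(n,[round(edge(im,x,a,b),2) for x,a,b in((64,90,102),(68,90,101),(71,88,99),(92,80,89),(96,78,88),(100,76,86))])
```

```text
s4 [np.float64(95.42), np.float64(93.9), np.float64(92.59), np.float64(84.39), np.float64(82.8), np.float64(81.21)]
s8 [np.float64(93.95), np.float64(92.51), np.float64(91.67), np.float64(85.4), np.float64(84.29), np.float64(83.05)]
s14 [np.float64(94.25), np.float64(92.9), np.float64(91.8), np.float64(85.28), np.float64(84.05), np.float64(82.73)]
s15 [np.float64(96.39), np.float64(94.4), np.float64(93.2), np.float64(83.9), np.float64(82.17), np.float64(80.37)]
s16 [np.float64(96.38), np.float64(94.42), np.float64(93.19), np.float64(83.81), np.float64(82.18), np.float64(80.37)]
s18 [np.float64(96.38), np.float64(94.38), np.float64(93.2), np.float64(83.91), np.float64(82.19), np.float64(80.38)]
s21 [np.float64(95.81), np.float64(94.18), np.float64(92.8), np.float64(84.21), np.float64(82.37), np.float64(80.81)]
s23 [np.float64(96.09), np.float64(94.38), np.float64(92.79), np.float64(84.06), np.float64(82.37), np.float64(80.4)]
s24 [np.float64(95.81), np.float64(94.25), np.float64(92.8), np.float64(84.19), np.float64(82.38), np.float64(80.8)]
s25 [np.float64(95.92), np.float64(94.18), np.float64(92.8), np.float64(84.19), np.float64(82.4), np.float64(80.79)]
```

Run:
```python
from plant import env,cams
from h import *
T_=cams.camera('top'); S=cams.camera('scene')
f=lambda p: np.r_[(proj2(T_,[p],-.25)-(337.7,235.6)).ravel(),(proj2(S,[p],-.32)-(300.4,272.7)).ravel()]
r=least_squares(f,[.6,-.05,.05]); print('pin',r.x,tolocal(r.x),r.fun)
for z in (.08,.1,.13,.16):
  for uv in ((346,221),(346,232)): print(z,uv,tolocal(locate(T_,uv,z,-.25)))
# hub cap
f=lambda p: np.r_[(proj2(T_,[p],-.25)-(316.2,271)).ravel(),(proj2(S,[p],-.32)-(308.5,231.7)).ravel()]
r=least_squares(f,[.6,-.05,.05]); print('hub',r.x,tolocal(r.x),r.fun)
b=T_['image'][195:265,285:405,::-1]
import cv2
cv2.imwrite('pics/t26.png',cv2.convertScaleAbs(cv2.resize(b,None,fx=6.5,fy=6.5,interpolation=cv2.INTER_CUBIC),alpha=2.2))
b=S['image'][230:310,235:340,::-1]
cv2.imwrite('pics/s26.png',cv2.convertScaleAbs(cv2.resize(b,None,fx=7.4,fy=7.4,interpolation=cv2.INTER_CUBIC),alpha=1.8,beta=20))
```

```text
pin [ 0.60419352 -0.03546688  0.0438897 ] [ 0.07009571 -0.05370376] [-0.75438436 -0.21269165 -0.8112801   0.04645202]
0.08 (346, 221) [ 0.09153631 -0.07401138]
0.08 (346, 232) [ 0.06922649 -0.07073157]
0.1 (346, 221) [ 0.08817194 -0.07245205]
0.1 (346, 232) [ 0.06626739 -0.06923182]
0.13 (346, 221) [ 0.08312539 -0.07011306]
0.13 (346, 232) [ 0.06182874 -0.0669822 ]
0.16 (346, 221) [ 0.07807884 -0.06777406]
0.16 (346, 232) [ 0.05739009 -0.06473257]
hub [0.52687941 0.007921   0.07452781] [0.00059894 0.00134331] [-0.8743244  -0.25667248 -0.99937029  0.06063792]
```

View pics/t26.png

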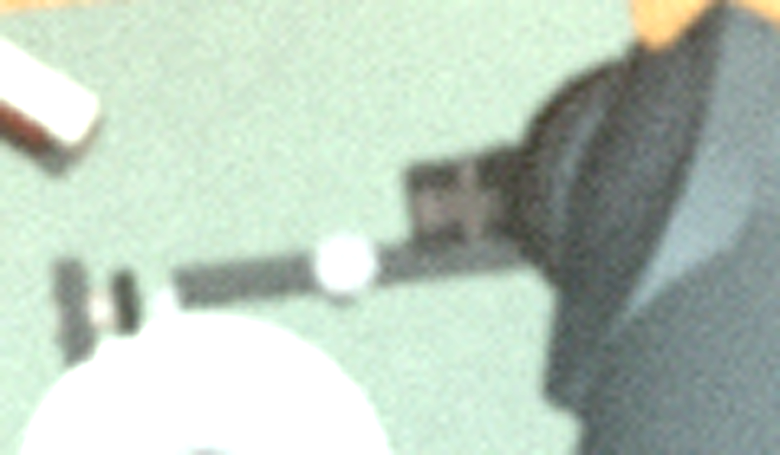

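View pics/s26.png

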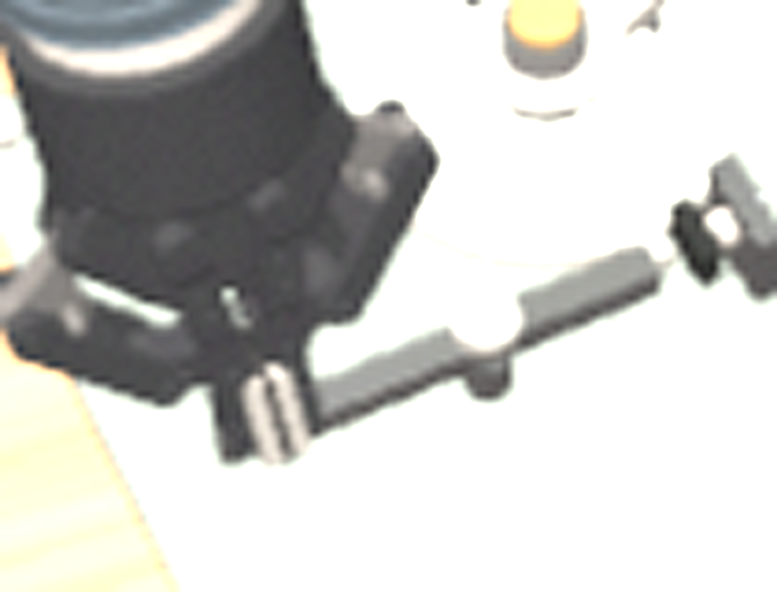

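```bash
python3 p.py; python3 see.py s27
python3 - <<'E'
import cv2,numpy as np
g=lambda n: cv2.cvtColor(cv2.imread(f'pics/{n}.png')[::4,::4],cv2.COLOR_BGR2GRAY)
for n in('s18','s23','s24','s25','s27'):
    im=g(n); print(n,im[88:100,70],im[74:84,102])
E
```

```text
t 14.2 loc [ 0.0889 -0.1274] z 0.0636 Floc 10.83 0.37 1.35 tau [ 0.25 -1.73 -0.04] zax [ 0.219  0.063 -0.974]
0.09 (array([-0.04,  0.01, -0.01]), np.float64(0.2))
0.085 (array([ 0.12,  0.01, -0.04]), np.float64(0.2))
0.08 (array([ 0.28,  0.02, -0.08]), np.float64(0.2))
s18 [ 81  79  81  57  42  67 134 149 148 149 149 149] [ 89  80  72  50  42  68 134 147 147 147]
s23 [ 82  81  81  59  45  70 137 151 151 151 153 153] [ 90  81  82  62  45  41 114 144 151 150]
s24 [ 83  81  86  59  43  69 137 151 151 151 152 152] [ 92  81  81  62  45  41 114 145 149 150]
s25 [ 83  82  86  57  42  72 137 152 151 151 152 152] [ 91  82  82  68  49  42 114 145 149 150]
s27 [ 82  81  86  57  42  68 137 151 151 151 151 152] [ 91  81  82  68  48  43 114 145 150 150]
```

Emit:
{"api": "drive_tool", "payload": {"commands": [{"hand":0,"offset":[-0.12,0,0.03],"twist":0},{"hand":0,"offset":[-0.25,-0.1,0.05],"twist":5},{"hand":0,"offset":[-0.25,-0.15,0.05],"twist":12},{"hand":0,"offset":[-0.25,-0.15,0.05],"twist":12}]}}

```text
time: 14.65
tcp_pos: [0.6406, -0.1086, 0.0623]
tool_rot: [0.108, 0.023, 0.993, 0.034]
ft_force: [-0.9, -0.1, 0.0]
width: -0.0001
```

```bash
python3 p.py
python3 - <<'E'
from plant import env
from h import *
s=env.observe()
for x in (.092,.088,.084,.08,.076):
  g=[*T(V,[(x,-.131,.066)])[0]]; print(x,goal(s,g,np.degrees(V[2])+168))
E
```

```text
t 14.65 loc [ 0.0945 -0.1317] z 0.0623 Floc -0.87 0.08 0.04 tau [-0.02  0.26  0.  ] zax [ 0.215  0.063 -0.975]
0.09 (array([ 0.16,  0.13, -0.08]), np.float64(-12.1))
0.085 (array([ 0.32,  0.1 , -0.12]), np.float64(-12.1))
0.08 (array([ 0.48,  0.06, -0.16]), np.float64(-12.1))
0.092 (array([ 0.06,  0.02, -0.14]), np.float64(-0.1))
0.088 (array([ 0.18, -0.01, -0.17]), np.float64(-0.1))
0.084 (array([ 0.31, -0.04, -0.2 ]), np.float64(-0.1))
0.08 (array([ 0.44, -0.06, -0.23]), np.float64(-0.1))
0.076 (array([ 0.57, -0.09, -0.26]), np.float64(-0.1))
```

Emit:
{"api": "drive_tool", "payload": {"commands": [{"hand":0,"offset":[0.1,0,-0.02],"twist":0},{"hand":0,"offset":[0.2,-0.02,-0.04],"twist":0},{"hand":0,"offset":[0.3,-0.04,-0.06],"twist":0},{"hand":0,"offset":[0.38,-0.05,-0.08],"twist":0},{"hand":0,"offset":[0.38,-0.05,-0.08],"twist":0}]}}

```text
time: 15.15
tcp_pos: [0.634, -0.1085, 0.0644]
tool_rot: [0.113, 0.021, 0.993, 0.034]
ft_force: [8.9, 1.1, -2.2]
width: -0.0001
```

```bash
python3 p.py; python3 see.py s28
python3 - <<'E'
import cv2,numpy as np
g=lambda n: cv2.cvtColor(cv2.imread(f'pics/{n}.png')[::4,::4],cv2.COLOR_BGR2GRAY)
for n in('s18','s27','s28'):
    im=g(n); print(n,im[88:100,70],im[74:84,102])
E
```

```text
t 15.15 loc [ 0.088  -0.1306] z 0.0644 Floc 8.96 -0.27 -2.18 tau [ 0.1  -1.49 -0.12] zax [ 0.225  0.062 -0.972]
0.09 (array([-0.04,  0.13,  0.03]), np.float64(-12.0))
0.085 (array([ 0.12,  0.1 , -0.01]), np.float64(-12.0))
0.08 (array([ 0.28,  0.06, -0.04]), np.float64(-12.0))
s18 [ 81  79  81  57  42  67 134 149 148 149 149 149] [ 89  80  72  50  42  68 134 147 147 147]
s27 [ 82  81  86  57  42  68 137 151 151 151 151 152] [ 91  81  82  68  48  43 114 145 150 150]
s28 [ 84  82  77  52  41  82 139 151 152 152 152 153] [ 91  81  82  74  52  41  69 136 150 150]
```

View pics/s28.png

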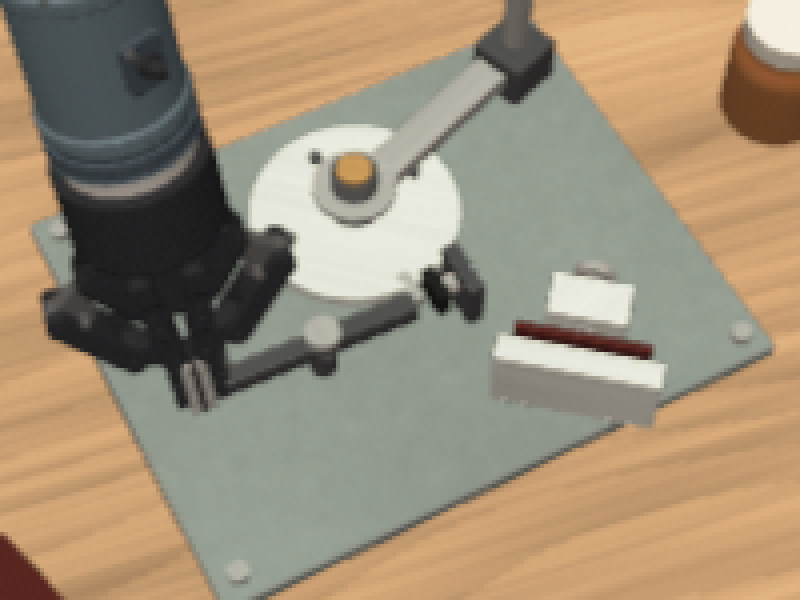

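Emit:
{"api": "drive_tool", "payload": {"commands": [{"hand":0,"offset":[0.16,-0.02,-0.0],"twist":0},{"hand":0,"offset":[0.24,-0.04,-0.01],"twist":0},{"hand":0,"offset":[0.3,-0.05,-0.02],"twist":0},{"hand":0,"offset":[0.3,-0.05,-0.02],"twist":0}]}}

```text
time: 15.6
tcp_pos: [0.6306, -0.1086, 0.0655]
tool_rot: [0.118, 0.02, 0.992, 0.033]
ft_force: [9.6, 1.0, -1.6]
width: 0.0002
```

```bash
python3 p.py; python3 see.py s29
python3 - <<'E'
import cv2,numpy as np
g=lambda n: cv2.cvtColor(cv2.imread(f'pics/{n}.png')[::4,::4],cv2.COLOR_BGR2GRAY)
for n in('s18','s28','s29'):
    im=g(n); print(n,im[88:100,70],im[74:84,102])
E
```

```text
t 15.6 loc [ 0.0846 -0.1301] z 0.0655 Floc 9.68 -0.5 -1.61 tau [ 0.09 -1.48 -0.06] zax [ 0.236  0.061 -0.97 ]
0.09 (array([-0.14,  0.13,  0.1 ]), np.float64(-11.8))
0.085 (array([0.02, 0.1 , 0.06]), np.float64(-11.8))
0.08 (array([0.18, 0.07, 0.01]), np.float64(-11.8))
s18 [ 81  79  81  57  42  67 134 149 148 149 149 149] [ 89  80  72  50  42  68 134 147 147 147]
s28 [ 84  82  77  52  41  82 139 151 152 152 152 153] [ 91  81  82  74  52  41  69 136 150 150]
s29 [ 81  82  59  43  61 136 151 151 151 152 152 152] [104  82  82  82  75  52  43  86 138 150]
```

View pics/s29.png

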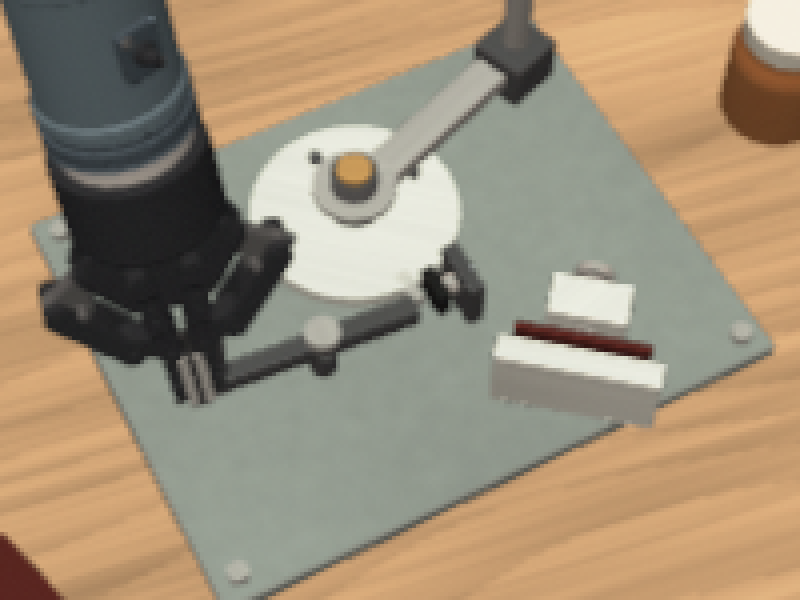

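Emit:
{"api": "drive_tool", "payload": {"commands": [{"hand":0,"offset":[0.16,-0.02,0.0],"twist":0},{"hand":0,"offset":[0.24,-0.04,0.0],"twist":0},{"hand":0,"offset":[0.3,-0.05,0.0],"twist":0},{"hand":0,"offset":[0.3,-0.05,0.0],"twist":0}]}}

```text
time: 16.05
tcp_pos: [0.6242, -0.1092, 0.0652]
tool_rot: [0.121, 0.018, 0.992, 0.033]
ft_force: [2.2, 0.8, 2.4]
width: -0.0002
```

```bash
python3 p.py; python3 see.py s30
```

```text
t 16.05 loc [ 0.0782 -0.1297] z 0.0652 Floc 2.32 0.48 2.44 tau [ 0.05 -0.25  0.01] zax [ 0.241  0.061 -0.969]
0.09 (array([-0.35,  0.16,  0.14]), np.float64(-11.7))
0.085 (array([-0.19,  0.13,  0.1 ]), np.float64(-11.7))
0.08 (array([-0.03,  0.1 ,  0.05]), np.float64(-11.7))
```

View pics/s30.png

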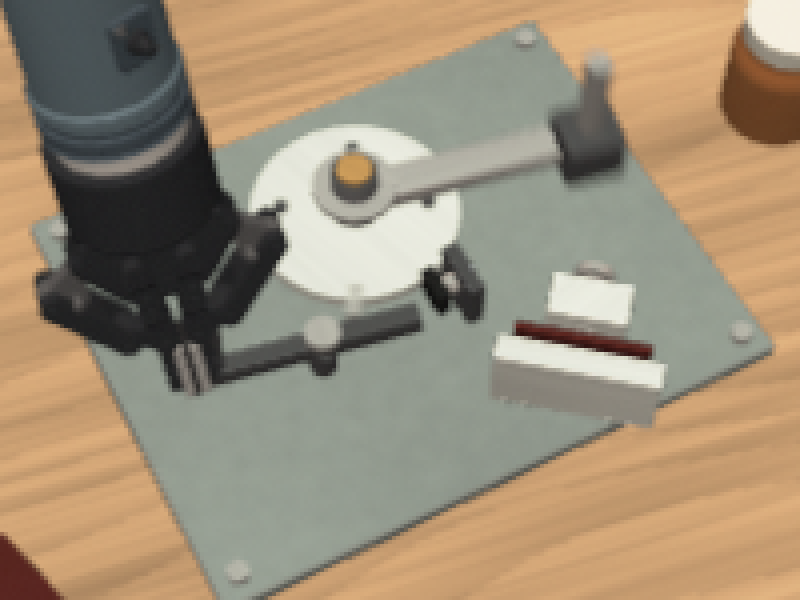

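Run:
```python
from plant import env
from h import *
s=env.observe()
for x,z in ((.088,.065),(.108,.065),(.118,.2)):
  g=[*T(V,[(x,-.13,z)])[0]]; print(goal(s,g,np.degrees(V[2])+168))
```

```text
(array([-0.35,  0.06,  0.08]), np.float64(0.2))
(array([-0.98,  0.18,  0.24]), np.float64(0.2))
(array([-2.36,  0.56, -4.04]), np.float64(0.2))
```

Emit:
{"api": "drive_tool", "payload": {"commands": [{"hand":0,"offset":[-0.1,0.02,0.02],"twist":0},{"hand":0,"offset":[-0.35,0.06,0.08],"twist":0},{"hand":0,"offset":[-0.7,0.12,0.16],"twist":0},{"hand":0,"offset":[-1.0,0.18,0.24],"twist":0},{"hand":0,"offset":[-1.3,0.25,-0.5],"twist":0},{"hand":0,"offset":[-1.7,0.35,-1.8],"twist":0},{"hand":0,"offset":[-2.1,0.5,-3.2],"twist":0},{"hand":0,"offset":[-2.36,0.56,-4.0],"twist":0}]}}

```text
time: 16.9
tcp_pos: [0.6654, -0.1032, 0.2021]
tool_rot: [0.121, 0.019, 0.992, 0.033]
ft_force: [1.3, -0.5, 0.3]
width: -0.0002
```

```bash
python3 p.py; python3 see.py s31
python3 - <<'E'
from plant import cams
import cv2
i=cams.camera('top')['image']; cv2.imwrite('pics/t31.png',cv2.convertScaleAbs(cv2.resize(i[170:340,160:480,::-1],None,fx=2.5,fy=2.5,interpolation=cv2.INTER_CUBIC),alpha=1.5))
E
```

```text
t 16.9 loc [ 0.1198 -0.1302] z 0.2021 Floc 1.17 -0.66 0.27 tau [-0.05  0.22 -0.  ] zax [ 0.242  0.061 -0.968]
0.09 (array([ 2.07, -0.4 ,  4.21]), np.float64(-11.7))
0.085 (array([ 2.23, -0.43,  4.17]), np.float64(-11.7))
0.08 (array([ 2.38, -0.46,  4.13]), np.float64(-11.7))
```

View pics/s31.png

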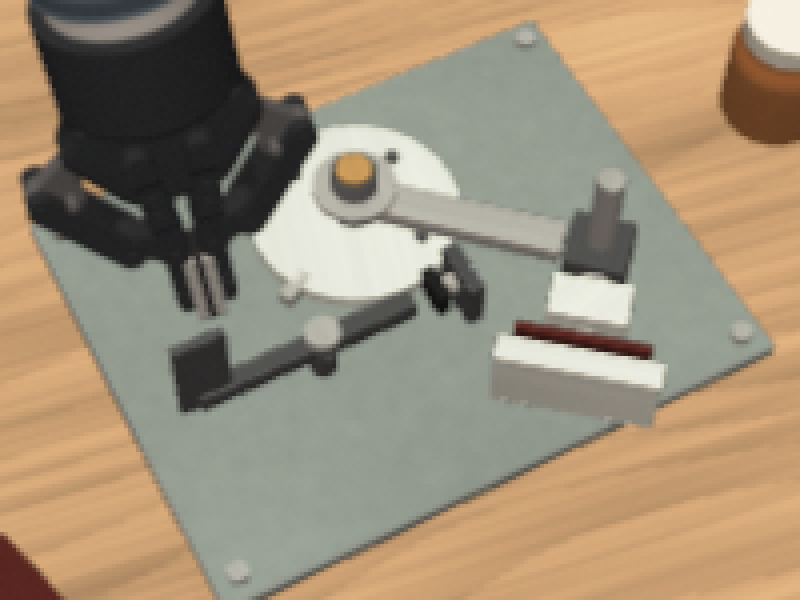

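View pics/t31.png

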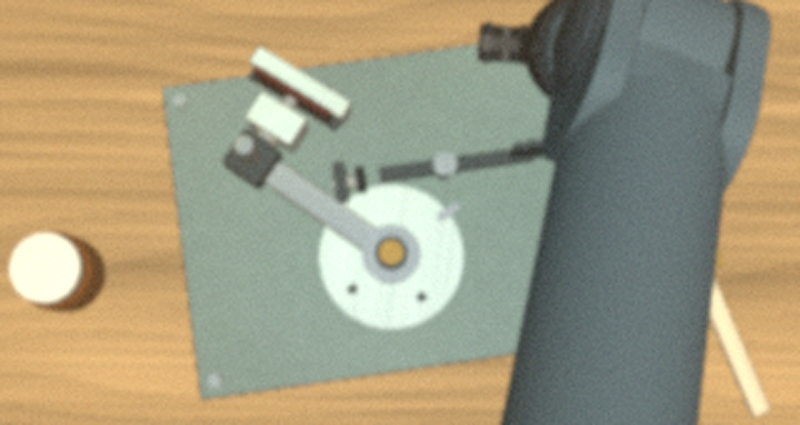

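Run:
```python
from plant import env
print(env.finish_job())
```

```text
the job is handed in; nothing more can be done
None
```

The sample has had its one blow, and I handed the job in at about 17 s with the arm clear and nothing touching.

- **Cocking:** I pushed the post back until the sear lever snapped to rest, at an arm angle of about 1.03 rad. I then pushed about 7 mm further and stopped; the tooth looked almost at the buffer in the picture. The push stayed at about 11 N, so I never felt the rise from the buffer. With the hand away, pictures showed the sear alone holding the arm cocked.
- **Release:** The first press, on the middle of the paddle, reached about 13.6 N along the press, with 6 to 8 N of vertical rubbing besides. It moved the lever only slightly. I backed off and pressed nearer the paddle's outer edge, and the sear let go after a last reading of about 9.7 N. These readings are above the stated 5 to 8 N but below the 20 N limit.
- **Last checks:**
  - The hammer sat up against the indenter guide. The post was about 3 pixels (roughly 8 mm) past its starting place, which fits the indenter being fully home. I judged that from the pictures and could not read the indenter travel directly.
  - The sear lever was back at rest and the force on the tool was about 1 N, with the hand clear of everything.
  - The robot went nowhere near the jar, brush or tile. The jar and the visible part of the brush looked in place. The tile was out of view in the last pictures, so I did not check it again.
- **Other:** The tool tilted about 14 degrees over the many small pushes, which caused no contact problem.

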